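# Walk a heavy swollen album to its stop and weight it down

## Task

The swollen album is too heavy and fragile to lift: walk it forward over the table to the metal stop behind it by pushing its two near corners in turn, left, right, left, right, in short pushes that each swing it about seven degrees past square, until its long far side stands square against the stop, roughly in the middle. Then lift the cloth-covered weight on edge out of its rack, set it on the bare table, tip it over onto its broad side and let go, take it again across its width and lay it gently on the middle of the album's cover, lengthwise along the stop. Do not drop the weight, and leave everything else where it is.

Things in the scene. Friction and masses are not known exactly. Their poses are not given: they have to be found in the camera images.
- album_c (a point): Swollen album with a brown-spotted cover, lying flat, a loose block of 165 (side facing the robot) x 130 (depth) x 74 mm high, 1.0 to 1.6 kg; a loose leaf sticks out at its foot but is not felt. Centre of the album, 37 mm above the table. x points from its near to its far side (to the stop), y to its left, z up. A push of 40 mm near one corner turns it by about 0.2 rad and shifts its middle by about two thirds of the push. It may be pushed anywhere up its near side.
- near_left (a point): Album's near left upright edge (robot's view), half-way up, 37 mm above the table: left end of the flat near side to push on. Axes as album_c.
- near_right (a point): Album's near right upright edge, half-way up, 37 mm above the table: right end of the near side. Axes as album_c.
- far_left (a point): Album's far left upright edge, half-way up; must come to the stop. Axes as album_c.
- far_right (a point): Album's far right upright edge, half-way up; must come to the stop. Axes as album_c.
- stop_face (a point): Fixed stop: an aluminium angle 260 mm long, 45 mm high, screwed to the table behind the album. The point is the middle of its face at table height. x points away from the robot, square into the face (the face is x = 0), y to the left along the bar. The album starts about 110 to 130 mm short of it.
- stop_diag (a point): The same point as stop_face, its axes turned 45 degrees counter-clockwise seen from above; it only serves to measure which way the album is turned.
- rack: Fixed wooden rack for weights, base 116 (x) x 112 (y) x 6 mm with three dividers 104 x 8 mm along x, tops 20 mm above the table, making two slots 31 mm wide. Origin at the centre of its underside. The right slot (-y) holds the weight, the left is empty. The table between the rack and the album, on the robot's side of the jars, is bare.
- weight_c (a point): Cloth-covered lead weight, a block 100 x 44 x 26 mm, 0.5 to 0.7 kg, standing on its long narrow edge in the rack, 44 mm tall, its bottom 6 mm and its top 50 mm above the table. Centre of the block. x runs along its 100 mm length, y along its 44 mm width (up at the start), z through its 26 mm thickness (level at the start, up or down when it lies flat). A light push high on a broad side tips it over.
- jar_red: Bystander: tall screw jar with a red lid, 55 mm across, 80 mm high. Origin at the centre of its underside.
- jar_black: Bystander: smaller screw jar with a black lid, 49 mm across, 60 mm high. Origin at the centre of its underside.
- brush: Bystander: flat brush with an orange handle, 199 x 32 x 12 mm. Origin at the centre of its underside.
- loupe: Bystander: black stand loupe, 43 mm across, 38 mm high. Origin at the centre of its underside.
Not all that is in view belongs to the job. What is shaped like the part that bears weight_c but blue is not meant.

How it is judged (in metres and radians):
On the way, in this order (a step that is already met when the one before it is completed fails the run):
1. near left corner pushed ahead: album turned clockwise past square (angle between the x axis of album_c and the x axis of stop_diag, either way round above 0.845 rad), for 0.05 s.
2. near right corner pushed ahead: album turned the other way past square (angle between the x axis of album_c and the x axis of stop_diag, either way round below 0.725 rad), for 0.05 s.
3. left corner pushed ahead again: album turned clockwise past square (angle between the x axis of album_c and the x axis of stop_diag, either way round above 0.845 rad), for 0.05 s.
4. the album stands square against the stop (x of each of far_left, far_right in the frame of stop_face above -0.01 m and y of album_c in the frame of stop_face between -0.04 and 0.04 m and angle between album_c's own z axis and vertical below 0.1 rad), for 0.2 s.
5. the weight is lifted out of the rack, still on edge (height (world z) of weight_c above 0.06 m and contact force between the fingers and weight above 1 N and angle between weight_c's own z axis and vertical above 1.2 rad), for 0.1 s.
6. the weight lies on a broad side on the table, let go (height (world z) of weight_c below 0.02 m and angle between the z axis of weight_c and the z axis of album_c, either way round below 0.15 rad and contact force between the fingers and weight below 0.1 N), for 0.2 s.
At the end, for the whole second after the job is handed in: Album square against the stop: both far corners within 10 mm of its face, middle within 40 mm of the stop's middle sideways. Weight on a broad side on the album, within 30 mm of the cover's middle and 17 degrees of parallel to the stop. All released and at rest (all of step 4 and horizontal distance between weight_c and album_c below 0.03 m and z of weight_c in the frame of album_c between 0.04 and 0.06 m and angle between the z axis of weight_c and the z axis of album_c, either way round below 0.15 rad and angle between the x axis of weight_c and the y axis of stop_face, either way round below 0.3 rad and contact force between the fingers and weight below 0.1 N and linear speed of each of weight, album below 0.02 m/s); the robot touches nothing.
It fails at once if the album is lifted or tilted off the table (height (world z) of album_c above 0.055 m or angle between album_c's own z axis and vertical above 0.2 rad).
It fails at once if the weight is dropped (falls free, out of the fingers, by more than about 18 mm from above the table) (linear speed of weight above 0.6 m/s and contact force between the fingers and weight below 0.1 N and height (world z) of weight_c above 0.05 m).
It fails at once if a bystander is shifted more than 30 mm or knocked over (distance of any of jar_red, jar_black, brush, loupe from where it was at the start of the episode above 0.03 m or angle between any of jar_red, jar_black, brush, loupe's own z axis and vertical above 0.5 rad).
It also fails if it takes over 72 s, if anything falls off the work surface, if the arm or the gripper's body presses on something with over 40 N, if the wrist force passes 120 N, or if a joint passes its speed limit or range.

## Robot

A 7-joint arm with a two-finger parallel gripper is mounted at the origin on a cart in front of the work surface, level with it; the furniture and walls round the work are solid. World frame = base frame: x ahead of the robot, y to its left, z up, the work surface at z = 0. Lengths are in mm, angles in rad, forces in N, time in s.
With the tool pointing down it reaches from about 400 to 750 mm from the base axis. Payload 19.5 kg.
Tool frame: the origin (TCP) lies between the finger pads; the fingertips stand 22 mm ahead of it and the grasp point (between the pads) lies 3 mm ahead of it; z points along the fingers, x is the direction in which the jaws open and shut, and the axes are right-handed (so a half turn about z gives the same grasp; the last joint's range is limited). The gripper opens to 85 mm and grips with 20 to 120 N. Pads are 22 mm wide; open, the fingers measure 114 mm over their backs; the gripper's body (76 mm by 85 mm) begins 54 mm behind the grasp point. The pads swing forward as they close: fully open they stand 13 mm farther back than shut.
Start: joints at [-1.313, 0.707, -0.028, 1.485, 0.022, 0.951, -0.075], TCP at [169.803, 549.331, 253.268] pointing down, gripper open.
Joint ranges: [-2.71, 2.71], [-0.32, 2.16], [-1.57, 1.52], [0, 2.45], [-1.46, 4.6], [0, 2.02], [-2.83, 2.83]. Speed limits (rad/s): [1.89, 1.89, 2.57, 2.57, 3.01, 3.01, 3.01].

## Interface

Orientations are given as a unit quaternion [x, y, z, w].
In Python, from workcell import r gives the robot as it stands.
- The arm moves only by the tool arm_command, never from a script. Its argument "increments" is a list of rows, each an object of numbers: "claw": the finger opening in cm, from 0 to 8.54; "x", "y", "z": the shift along the tool's x, y, z in cm; "spin": the turn about the tool's z in rad. A call has 1 to 20 rows; each row shifts and turns the commanded pose from where the row before left it, along the tool's axes as they then stand; what a row does not reach is not made up. A row lasts 1/12 s, in which the tool goes at most 41.7 mm and 7.16 degrees, less where a joint would pass 70% of its speed; a pose out of reach is approached as far as the arm can. A call with a gripper value outside its range is refused whole. The fingers move at their own pace and stop on an object; "squeeze" is the grip in N (left out, the last holds). Time passes only in rows, so rows that do not move let the fingers close. It gives the time, the measured TCP pose, the force and the opening at its end, in the units of the state.
- r.get_state(): the state, without advancing time (a new reading comes with each control period).
- r.read_camera(name): name is "side" or "top"; returns the picture (384x512x3 uint8, red, green, blue); there is no depth.
- r.camera_model(name): a dict with "fov_y" (degrees; the focal length in pixels is half the picture's height over the tangent of half this angle, whatever the lens; pixels are square), "cx", "cy" (the principal point, pixels), "distortion" ([k1, k2, p1, p2, k3] as OpenCV has them; the pictures are not rectified), "extrinsics" (4x4, takes a point from camera to world coordinates). Camera axes: x right, y up, looking along -z (the intrinsics and any distortion apply to the point x, -y, -z); pixel columns grow to the right and rows downward; lengths in mm; the calibration is good to about 2 mm. A picture is of the moment at which its call begins. camera_model takes no time and is no camera call.
- r.job_done(): hands the job in, once; it reports no verdict.
The state is a dict: "time_s": time; "qpos": joint angles; "joint_vel": joint speeds; "effort": joint torques, N m; "eef_pos": TCP position; "tool_rot": TCP orientation; "force": force on the tool from outside, world axes, zero at the start; "torque": the same for the moment, N m; "gripper_width": finger opening in mm.
Only numpy, scipy, OpenCV 4.12 (cv2) and the standard library are available. Lean on these libraries where they do the work, as an engineer would, in place of code of your own. Each camera call takes 0.05 s, during which the arm holds its last target.

## Working session

There is one attempt and no reset: what is moved stays moved. The work goes in short steps, Python scripts to look and compute and a tool call to move; the robot and the scene stay as the last step left them, time stands still between calls to the robot, and variables do not carry over. Pictures are saved under pics/ and viewed, and the job is handed in when it is done.

Besides the shell and the picture viewer there is one more tool, called by a JSON object that holds its "name" and its "arguments". arm_command: Moves the arm, as the interface text tells. Its arguments: {"type":"object","properties":{"increments":{"type":"array"},"squeeze":{"type":"number"}},"required":["increments"]}

```bash
mkdir -p pics; ls; cat > h.py <<'E'
import numpy as np, cv2
from workcell import r
def K(n):
    m=r.camera_model(n); f=192/np.tan(np.radians(m['fov_y']/2))
    return np.array([[f,0,m['cx']],[0,f,m['cy']],[0,0,1.]]),np.array(m['distortion'],float),np.array(m['extrinsics'],float)
def ray(n,px):
    k,d,E=K(n); p=cv2.undistortPoints(np.array(px,float).reshape(-1,1,2),k,d).reshape(-1,2)
    D=np.c_[p[:,0],-p[:,1],-np.ones(len(p))]@E[:3,:3].T
    return E[:3,3],D
def onz(n,px,z):
    o,D=ray(n,px); t=(z-o[2])/D[:,2]; return o+D*t[:,None]
def proj(n,P):
    k,d,E=K(n); P=np.array(P,float).reshape(-1,3); c=(P-E[:3,3])@E[:3,:3]
    c=c*[1,-1,-1]; return cv2.projectPoints(c,np.zeros(3),np.zeros(3),k,d)[0].reshape(-1,2)
def snap(n,name):
    im=r.read_camera(n); cv2.imwrite(f'pics/{name}.png',im[:,:,::-1]); return im
E
python3 - <<'E'
from h import *
for n in('side','top'):
    snap(n,n+'0'); print(n,K(n)[0],K(n)[1],K(n)[2].round(3))
print(r.get_state())
E
```

```text
pics
side [[352.59098696   0.         261.49090004]
 [  0.         352.59098696 197.50916769]
 [  0.           0.           1.        ]] [-0.013744  0.        0.        0.        0.      ] [[ 9.44000e-01  1.65000e-01 -2.85000e-01  2.58988e+02]
 [-3.29000e-01  4.52000e-01 -8.29000e-01 -8.54489e+02]
 [-8.00000e-03  8.77000e-01  4.81000e-01  6.59163e+02]
 [ 0.00000e+00  0.00000e+00  0.00000e+00  1.00000e+00]]
top [[435.8221776    0.         256.17265972]
 [  0.         435.8221776  191.06640881]
 [  0.           0.           1.        ]] [0.02178568 0.         0.         0.         0.        ] [[ 1.000000e-02  9.970000e-01 -7.800000e-02  5.277330e+02]
 [-1.000000e+00  1.000000e-02  0.000000e+00  1.979470e+02]
 [ 1.000000e-03  7.800000e-02  9.970000e-01  1.374734e+03]
 [ 0.000000e+00  0.000000e+00  0.000000e+00  1.000000e+00]]
{'time_s': 0.1, 'qpos': array([-1.31269331,  0.70702547, -0.02760907,  1.48492105,  0.02200006,
        0.95087213, -0.07549778]), 'joint_vel': array([-8.03140087e-04, -2.41817893e-03,  3.25614950e-05,  8.05167149e-04,
       -1.13550892e-04,  2.56577756e-03,  3.53670504e-03]), 'effort': array([ 2.49400975e-03, -8.84271097e+01,  1.23651858e+00, -2.36450636e+01,
        1.70653296e-02,  4.95956687e-03,  2.53891619e-05]), 'eef_pos': array([169.76019841, 549.16664259, 252.89039297]), 'tool_rot': array([ 8.04778411e-01,  5.93575182e-01, -3.62243152e-04,  2.86383721e-04]), 'force': array([ 0.26153747, -0.20169813, -0.05314424]), 'torque': array([-0.01364377, -0.01975465,  0.02847795]), 'gripper_width': 85.62833766101365}
```

View pics/top0.png

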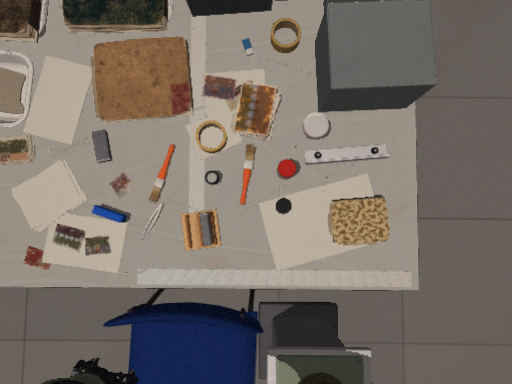

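View pics/side0.png

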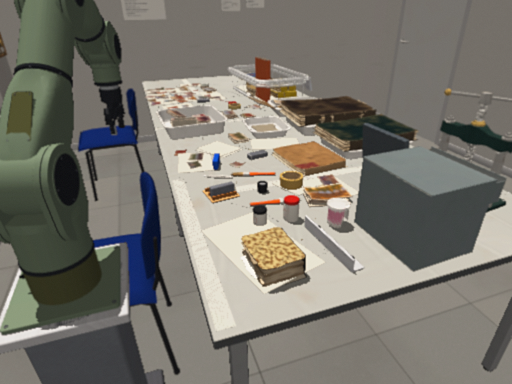

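```bash
python3 - <<'E'
import cv2
t=cv2.imread('pics/top0.png');s=cv2.imread('pics/side0.png')
cv2.imwrite('pics/t1.png',cv2.resize(t[130:290,170:430],None,fx=3,fy=3,interpolation=cv2.INTER_CUBIC))
cv2.imwrite('pics/s1.png',cv2.resize(s[160:300,190:400],None,fx=3.8,fy=3.8,interpolation=cv2.INTER_CUBIC))
E
```

```text
(no output)
```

View pics/t1.png

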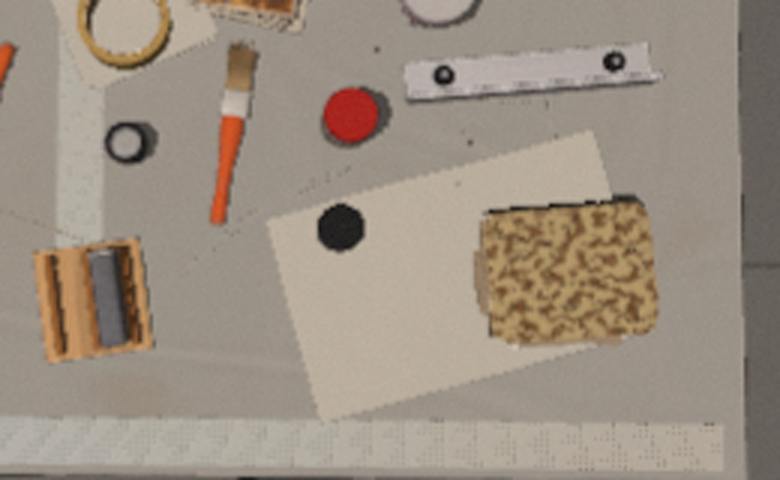

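View pics/s1.png

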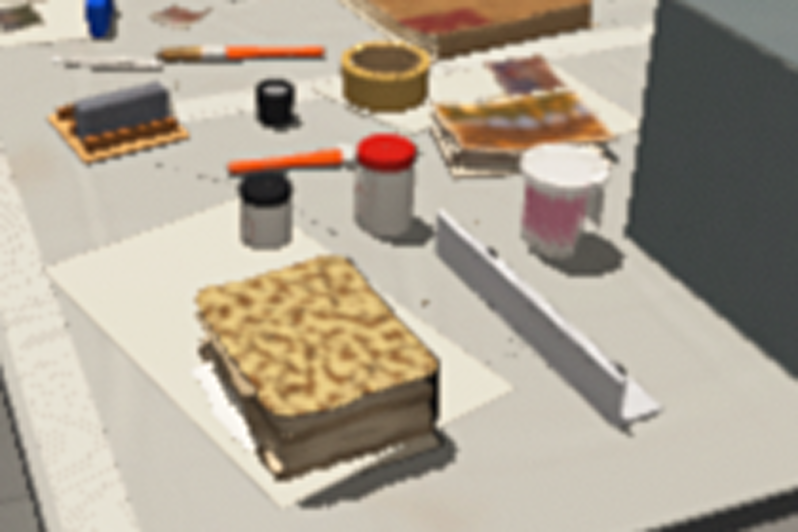

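```bash
cat >> h.py <<'E'
def album(im,z=74,show=None):
    hsv=cv2.cvtColor(im,cv2.COLOR_RGB2HSV)
    H,S,V=[hsv[...,i].astype(int) for i in range(3)]
    m=((H>10)&(H<30)&(S>75)&(V>60)).astype(np.uint8)*255
    m[:, :292]=0; m[:125]=0
    m=cv2.morphologyEx(m,cv2.MORPH_CLOSE,np.ones((5,5)));m=cv2.morphologyEx(m,cv2.MORPH_OPEN,np.ones((5,5)))
    c=max(cv2.findContours(m,0,1)[0],key=cv2.contourArea)
    if show: 
        q=im[:,:,::-1].copy();cv2.drawContours(q,[c],-1,(255,0,0),1);cv2.imwrite(show,cv2.resize(q[100:300,250:430],None,fx=3,fy=3,interpolation=0))
    P=onz('top',c.reshape(-1,2),z)[:,:2].astype(np.float32)
    (ctr,sz,a)=cv2.minAreaRect(P); b=cv2.boxPoints((ctr,sz,a))
    return np.array(ctr),sz,a,b
E
python3 - <<'E'
from h import *
im=cv2.imread('pics/top0.png')[:,:,::-1].copy()
print(album(im,show='pics/alb.png'))
# stop near edge: crop (405,100)->(655,78) top; px=170+u/3
hi=im[145:172,300:395]
cv2.imwrite('pics/st.png',cv2.resize(hi[:,:,::-1],None,fx=8,fy=8,interpolation=0))
cv2.imwrite('pics/rk.png',cv2.resize(im[200:256,175:230,::-1],None,fx=10,fy=10,interpolation=0))
E
```

```text
(array([ 544.0090332 , -105.94038391]), (136.88331604003906, 178.43740844726562), 3.2069623470306396, array([[ 470.6834   ,  -20.690224 ],
       [ 480.6657   , -198.84819  ],
       [ 617.33466  , -191.19055  ],
       [ 607.35236  ,  -13.0325775]], dtype=float32))
```

View pics/st.png

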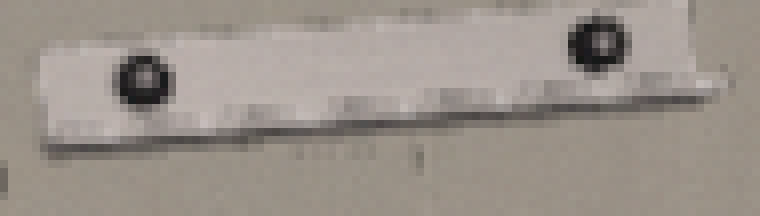

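View pics/alb.png

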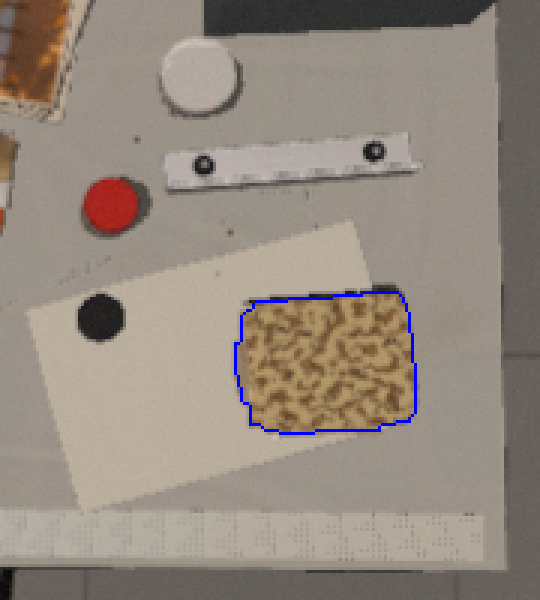

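View pics/rk.png

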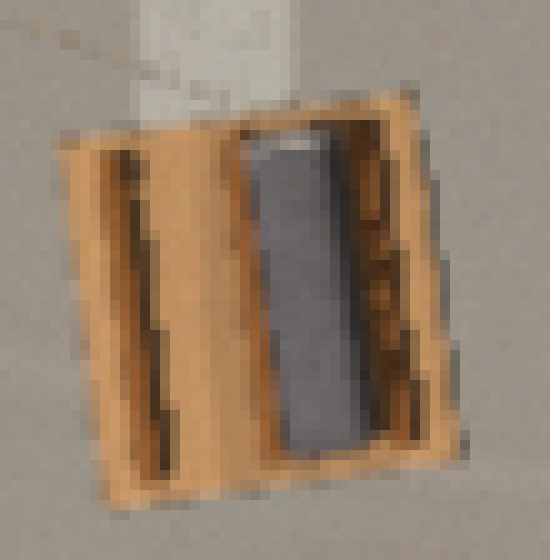

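```bash
python3 - <<'E'
from h import *
np.set_printoptions(precision=1,suppress=True)
P=lambda px,z:onz('top',px,z)[:,:2]
s=P([(305.6,164.4),(388.1,157.6)],0); print('stop',s,s.mean(0),np.linalg.norm(s[0]-s[1]),np.degrees(np.arctan2(*(s[1]-s[0])[[0,1]]*[1,-1])))
st=P([(305.6,163.2),(388.1,156.4)],45);print('stop top',st)
# album cover corners from t1 crop (x3, offset 170,130)
f=lambda u,v:(170+u/3,130+v/3)
a=P([f(486,212),f(640,201)],74);print('alb far',a)
a=P([f(490,336),f(650,332)],74);print('alb near',a)
print('weight top',P([(175+x/10,200+y/10) for x,y in [(245,143),(325,135),(380,440),(288,452)]],50))
print('rack',P([(175+x/10,200+y/10) for x,y in [(62,138),(415,92),(465,455),(112,508)]],6))
for n,px,z in [('jarred',(287.5,168.5),80),('jarblk',(283.5,206),60),('loupe',(212.5,177),38),('brush',(247,175),6)]: print(n,P([px],z))
# side
k=lambda u,v:(190+u/3.8,160+v/3.8)
S=lambda px,z:onz('side',px,z)[:,:2]
print('side stop top',S([k(437,211),k(622,372)],45),'bottom',S([k(628,425)],0))
print('side album',S([k(200,292),k(345,258),k(437,360),k(275,416)],74))
E
```

```text
stop [[ 721.6   41.1]
 [ 745.7 -220.8]] [733.6 -89.9] 262.9798871678459 5.273993851890883
stop top [[ 718.9   46.2]
 [ 742.3 -207.1]]
alb far [[ 602.7  -29.4]
 [ 615.1 -182.5]]
alb near [[ 480.   -32.8]
 [ 485.6 -190.5]]
weight top [[558.8 368.7]
 [561.4 344.5]
 [469.6 326.1]
 [465.8 353.8]]
rack [[560.8 431.7]
 [576.3 321.3]
 [463.3 303.8]
 [445.9 413.4]]
jarred [[697.4 104.3]]
jarblk [[585.9 114.5]]
loupe [[674.3 332.4]]
brush [[685.2 226.8]]
side stop top [[ 717.8   38.8]
 [ 748.  -208.6]] bottom [[ 754.3 -216.6]]
side album [[ 477.9  -48.1]
 [ 598.1  -42.5]
 [ 610.6 -183.6]
 [ 484.1 -201.4]]
```

```bash
cat >> h.py <<'E'
from scipy.spatial.transform import Rotation as R
np.set_printoptions(precision=2,suppress=True)
SO=np.array([732.,-85.]); SY=np.radians(5.3); SX=np.array([np.cos(SY),np.sin(SY)]); SYv=np.array([-SX[1],SX[0]])
def st():
    s=r.get_state(); M=R.from_quat(s['tool_rot']).as_matrix()
    print('t',round(s['time_s'],2),'pos',s['eef_pos'],'xaz',np.degrees(np.arctan2(M[1,0],M[0,0])).round(2),'F',s['force'],'w',round(s['gripper_width'],1)); return s,M
def to(p):
    s,M=st(); print('tool cm',(np.array(p,float)-s['eef_pos'])@M/10)
def instop(p): d=np.array(p)[...,:2]-SO; return np.stack([d@SX,d@SYv],-1)
def fromstop(x,y): return SO+x*SX+y*SYv
E
echo ok
```

```text
ok
```

{"name": "arm_command", "arguments": {"increments": [{"spin": -0.1,"claw": 0},{"spin": -0.1,"claw": 0},{"spin": -0.1,"claw": 0},{"spin": -0.093,"claw": 0}], "squeeze": 60}}

```text
validation failed for argument at $.in...
```

```bash
python3 - <<'E'
from h import *
to((440,300,150))
to((445,-49,60))
s=r.get_state();print(s['qpos'])
print(instop([(475,-34),(485,-198),(476,-49),(545,-112)]))
E
```

```text
t 0.1 pos [169.76 549.17 252.89] xaz 72.82 F [ 0.26 -0.2  -0.05] w 85.6
tool cm [-15.81  33.18  10.3 ]
t 0.1 pos [169.76 549.17 252.89] xaz 72.82 F [ 0.26 -0.2  -0.05] w 85.6
tool cm [-49.    43.96  19.34]
[-1.31  0.71 -0.03  1.48  0.02  0.95 -0.08]
[[-251.19   74.52]
 [-256.38  -89.7 ]
 [-251.58   59.49]
 [-188.69   -9.61]]
```

{"name": "arm_command", "arguments": {"increments": [{"claw": 0,"x": 0,"y": 0,"z": 0,"spin": -0.1},{"claw": 0,"x": 0,"y": 0,"z": 0,"spin": -0.1},{"claw": 0,"x": 0,"y": 0,"z": 0,"spin": -0.1},{"claw": 0,"x": 0,"y": 0,"z": 0,"spin": -0.093}], "squeeze": 60}}

```text
time_s: 0.43
eef_pos: [169.8, 549.2, 253.0]
tool_rot: [0.672, 0.741, -0.0, 0.0]
force: [0.6, -0.1, -0.4]
gripper_width: 38.9
```

```bash
python3 - <<'E'
from h import *
to((440,300,150))
to((445,-49,60))
s=r.get_state();print(s['qpos'])
E
```

```text
t 0.43 pos [169.76 549.21 253.02] xaz 95.63 F [ 0.59 -0.08 -0.39] w 38.9
tool cm [-27.45  24.45  10.31]
t 0.43 pos [169.76 549.21 253.02] xaz 95.63 F [ 0.59 -0.08 -0.39] w 38.9
tool cm [-62.22  21.52  19.34]
[-1.25  0.71 -0.15  1.48  0.12  0.96  0.24]
```

{"name": "arm_command", "arguments": {"increments": [{"claw": 0,"x": -2.75,"y": 2.45,"z": 0.3,"spin": 0},{"claw": 0,"x": -2.75,"y": 2.45,"z": 0.3,"spin": 0},{"claw": 0,"x": -2.75,"y": 2.45,"z": 0.3,"spin": 0},{"claw": 0,"x": -2.75,"y": 2.45,"z": 0.3,"spin": 0},{"claw": 0,"x": -2.75,"y": 2.45,"z": 0.3,"spin": 0},{"claw": 0,"x": -2.75,"y": 2.45,"z": 0.3,"spin": 0},{"claw": 0,"x": -2.75,"y": 2.45,"z": 0.3,"spin": 0},{"claw": 0,"x": -2.75,"y": 2.45,"z": 0.3,"spin": 0},{"claw": 0,"x": -2.75,"y": 2.45,"z": 0.3,"spin": 0},{"claw": 0,"x": -2.75,"y": 2.45,"z": 0.3,"spin": 0},{"claw": 0,"x": -3,"y": -0.2,"z": 1,"spin": 0},{"claw": 0,"x": -3,"y": -0.2,"z": 1,"spin": 0},{"claw": 0,"x": -3,"y": -0.2,"z": 1,"spin": 0},{"claw": 0,"x": -3,"y": -0.2,"z": 1,"spin": 0},{"claw": 0,"x": -3,"y": -0.2,"z": 1,"spin": 0},{"claw": 0,"x": -3,"y": -0.2,"z": 1,"spin": 0},{"claw": 0,"x": -3,"y": -0.2,"z": 1,"spin": 0},{"claw": 0,"x": -3,"y": -0.2,"z": 1,"spin": 0},{"claw": 0,"x": -3,"y": -0.2,"z": 1,"spin": 0},{"claw": 0,"x": -3,"y": -0.2,"z": 1,"spin": 0}]}}

```text
time_s: 2.1
eef_pos: [447.1, -3.6, 122.8]
tool_rot: [0.673, 0.739, -0.0, -0.0]
force: [1.5, 0.2, -0.2]
gripper_width: -0.3
```

```bash
python3 - <<'E'
from h import *
to((445,-49,42))
s=r.get_state();print(s['qpos'])
E
```

```text
t 2.1 pos [447.09  -3.61 122.76] xaz 95.35 F [ 1.45  0.19 -0.19] w -0.3
tool cm [-4.5  -0.63  8.08]
[ 0.04  0.77 -0.18  2.08  0.39  0.33  1.2 ]
```

{"name": "arm_command", "arguments": {"increments": [{"claw": 0,"x": -1.5,"y": -0.2,"z": 2.7,"spin": 0},{"claw": 0,"x": -1.5,"y": -0.2,"z": 2.7,"spin": 0},{"claw": 0,"x": -1.5,"y": -0.2,"z": 2.7,"spin": 0},{"claw": 0,"x": 0,"y": 1,"z": 0,"spin": 0},{"claw": 0,"x": 0,"y": 0.5,"z": 0,"spin": 0},{"claw": 0,"x": 0,"y": 0.5,"z": 0,"spin": 0}]}}

```text
time_s: 2.6
eef_pos: [465.2, -45.4, 42.3]
tool_rot: [0.673, 0.739, -0.0, -0.001]
force: [-5.0, 0.3, -1.8]
gripper_width: -0.2
```

```bash
cat >> h.py <<'E'
def alb2(im=None,name=None):
    if im is None: im=r.read_camera('top')
    hsv=cv2.cvtColor(im,cv2.COLOR_RGB2HSV)
    H,S,V=[hsv[...,i].astype(int) for i in range(3)]
    m=((H>10)&(H<30)&(S>75)&(V>60)).astype(np.uint8)*255
    m[:, :292]=0; m[:120]=0
    m=cv2.morphologyEx(m,cv2.MORPH_CLOSE,np.ones((5,5)));m=cv2.morphologyEx(m,cv2.MORPH_OPEN,np.ones((7,7)))
    c=max(cv2.findContours(m,0,1)[0],key=cv2.contourArea)
    mm=np.zeros_like(m);cv2.drawContours(mm,[c],-1,255,-1)
    v,u=np.nonzero(mm); P=onz('top',np.c_[u,v],74)[:,:2]
    q=onz('top',np.argwhere(mm>0)[:,::-1],74)[:,:2]
    c0=P.mean(0)
    far=[];near=[]
    for uu in range(u.min()+8,u.max()-7):
        vv=v[u==uu]; far.append((uu,vv.min()-.5)); near.append((uu,vv.max()+.5))
    out={}
    for n,e in(('far',far),('near',near)):
        Q=onz('top',e,74)[:,:2].astype(np.float32)
        l=cv2.fitLine(Q,cv2.DIST_HUBER,0,.01,.01).ravel(); 
        yaw=np.degrees(np.arctan2(l[0],-l[1])); yaw=(yaw+90)%180-90
        out[n]=(round(yaw,2),l[2:4])
    print('area ctr',c0,instop(c0),'yaw-stop far',round(out['far'][0]-5.3,2),'near',round(out['near'][0]-5.3,2),'far x',instop(out['far'][1]),'near x',instop(out['near'][1]))
    if name: cv2.imwrite(name,cv2.resize(im[120:290,250:430,::-1],None,fx=4,fy=4,interpolation=cv2.INTER_CUBIC))
E
python3 - <<'E'
from h import *
alb2(cv2.imread('pics/top0.png')[:,:,::-1].copy())
alb2(name='pics/a1.png'); st()
E
```

```text
area ctr [ 543.84 -108.53] [-189.53   -6.05] yaw-stop far -0.23 near -4.31 far x [-122.26  -10.42] near x [-256.93   -2.35]
area ctr [ 565.72 -104.74] [-167.39   -4.3 ] yaw-stop far -2.19 near 9.72 far x [-117.6   -10.79] near x [-214.42   17.12]
t 2.65 pos [466.32 -45.24  42.68] xaz 95.36 F [-2.57  0.32  0.82] w -0.5
```

View pics/a1.png

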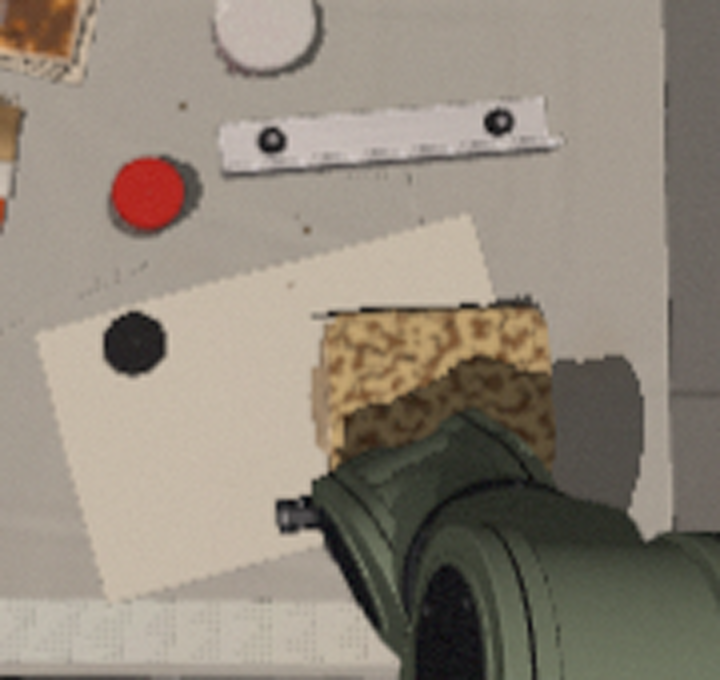

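{"name": "arm_command", "arguments": {"increments": [{"claw": 0,"x": 0,"y": 0.5,"z": 0,"spin": 0},{"claw": 0,"x": 0,"y": 0.5,"z": 0,"spin": 0},{"claw": 0,"x": 0,"y": 0.5,"z": 0,"spin": 0},{"claw": 0,"x": 0,"y": 0.5,"z": 0,"spin": 0},{"claw": 0,"x": 0,"y": 0,"z": 0,"spin": 0}]}}

```text
time_s: 3.07
eef_pos: [486.1, -43.3, 43.1]
tool_rot: [0.673, 0.739, 0.001, 0.0]
force: [-0.8, 0.3, 0.1]
gripper_width: 0.0
```

```bash
python3 - <<'E'
from h import *
alb2(name='pics/a2.png'); st()
E
```

```text
area ctr [ 585.95 -106.16] [-147.38   -7.58] yaw-stop far -8.73 near 11.54 far x [-100.28   -8.74] near x [-189.11   14.08]
t 3.12 pos [485.87 -43.53  43.  ] xaz 95.37 F [-0.24  1.04  0.76] w -0.1
```

View pics/a2.png

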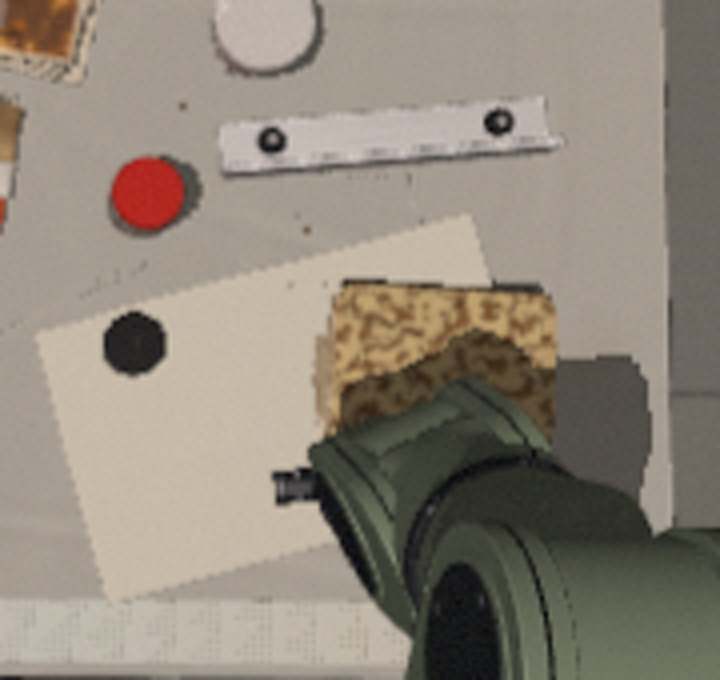

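{"name": "arm_command", "arguments": {"increments": [{"claw": 0,"x": 0,"y": -1.3,"z": 0,"spin": 0},{"claw": 0,"x": -1,"y": -1.4,"z": 0,"spin": 0},{"claw": 0,"x": -3.5,"y": 0,"z": 0,"spin": 0},{"claw": 0,"x": -4,"y": 0,"z": 0,"spin": 0},{"claw": 0,"x": -3.5,"y": 0,"z": 0,"spin": 0},{"claw": 0,"x": 0,"y": 0.8,"z": 0,"spin": 0},{"claw": 0,"x": 0,"y": 0.6,"z": 0,"spin": 0},{"claw": 0,"x": 0,"y": 0.5,"z": 0,"spin": 0},{"claw": 0,"x": 0,"y": 0.5,"z": 0,"spin": 0},{"claw": 0,"x": 0,"y": 0.5,"z": 0,"spin": 0},{"claw": 0,"x": 0,"y": 0.5,"z": 0,"spin": 0},{"claw": 0,"x": 0,"y": 0.5,"z": 0,"spin": 0},{"claw": 0,"x": 0,"y": 0.5,"z": 0,"spin": 0},{"claw": 0,"x": 0,"y": 0,"z": 0,"spin": 0}]}}

```text
time_s: 4.28
eef_pos: [514.0, -160.3, 42.4]
tool_rot: [0.672, 0.74, 0.0, -0.0]
force: [-0.4, -0.1, 0.1]
gripper_width: -0.1
```

```bash
python3 - <<'E'
from h import *
alb2(name='pics/a3.png'); s,_=st(); print(instop(s['eef_pos']))
E
```

```text
area ctr [590.69 -99.58] [-142.05   -1.47] yaw-stop far 1.29 near 1.3 far x [-78.27 -11.28] near x [-211.26   10.18]
t 4.33 pos [ 513.95 -160.4    42.45] xaz 95.47 F [ 0.26 -0.78  0.71] w -0.2
[-224.08  -54.93]
```

View pics/a3.png

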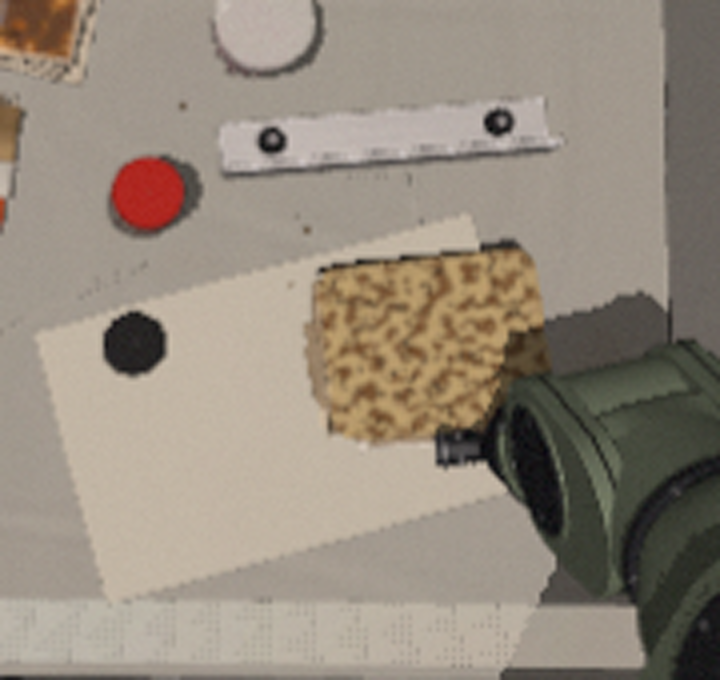

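{"name": "arm_command", "arguments": {"increments": [{"claw": 0,"x": 0,"y": 0.5,"z": 0,"spin": 0},{"claw": 0,"x": 0,"y": 0.5,"z": 0,"spin": 0},{"claw": 0,"x": 0,"y": 0.5,"z": 0,"spin": 0},{"claw": 0,"x": 0,"y": 0.5,"z": 0,"spin": 0},{"claw": 0,"x": 0,"y": 0.4,"z": 0,"spin": 0},{"claw": 0,"x": 0,"y": 0,"z": 0,"spin": 0}]}}

```text
time_s: 4.83
eef_pos: [537.6, -158.8, 42.3]
tool_rot: [0.673, 0.74, -0.0, -0.0]
force: [-2.7, -0.5, 0.3]
gripper_width: -0.2
```

```bash
python3 - <<'E'
from h import *
alb2(name='pics/a4.png'); s,_=st(); print(instop(s['eef_pos']))
E
```

```text
area ctr [612.6  -94.05] [-119.73    2.02] yaw-stop far 4.01 near 3.1 far x [-56.07  -6.22] near x [-189.     10.23]
t 4.88 pos [ 537.5  -158.82   42.37] xaz 95.41 F [-0.82  0.25  0.03] w -0.2
[-200.48  -55.54]
```

View pics/a4.png

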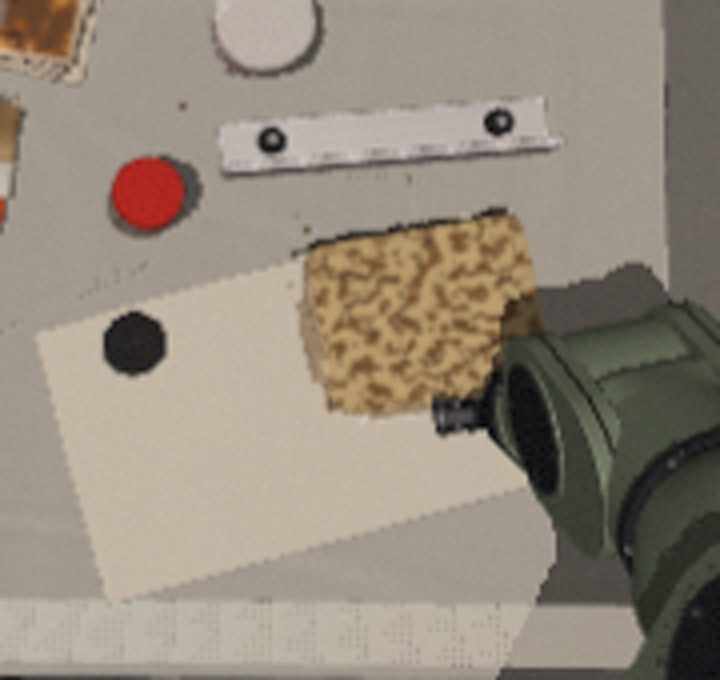

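{"name": "arm_command", "arguments": {"increments": [{"claw": 0,"x": 0,"y": -0.8,"z": 0,"spin": 0},{"claw": 0,"x": -1.9,"y": 0,"z": 0,"spin": 0},{"claw": 0,"x": 0,"y": 0.6,"z": 0,"spin": 0},{"claw": 0,"x": 0,"y": 0.5,"z": 0,"spin": 0},{"claw": 0,"x": 0,"y": 0.5,"z": 0,"spin": 0},{"claw": 0,"x": 0,"y": 0.5,"z": 0,"spin": 0},{"claw": 0,"x": 0,"y": 0,"z": 0,"spin": 0}]}}

```text
time_s: 5.47
eef_pos: [552.7, -176.4, 42.2]
tool_rot: [0.673, 0.74, 0.0, -0.0]
force: [-0.8, -0.3, -0.1]
gripper_width: 0.2
```

```bash
python3 - <<'E'
from h import *
alb2(name='pics/a5.png'); s,_=st(); print(instop(s['eef_pos']))
E
```

```text
area ctr [620.32 -93.32] [-111.97    2.03] yaw-stop far 7.06 near 7.82 far x [-46.18  -2.58] near x [-179.48    3.77]
t 5.52 pos [ 552.53 -176.36   42.29] xaz 95.39 F [-0.61  1.07  0.04] w -0.1
[-187.14  -74.39]
```

View pics/a5.png

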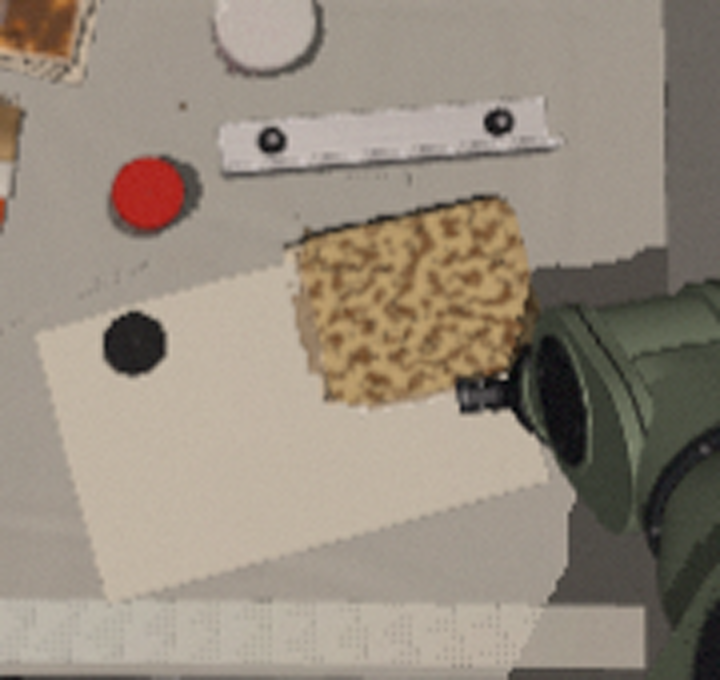

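{"name": "arm_command", "arguments": {"increments": [{"claw": 0,"x": 0,"y": -1.3,"z": 0,"spin": 0},{"claw": 0,"x": 1,"y": -1.5,"z": 0,"spin": 0},{"claw": 0,"x": 3.5,"y": 0,"z": 0,"spin": 0},{"claw": 0,"x": 4,"y": 0,"z": 0,"spin": 0},{"claw": 0,"x": 4,"y": 0,"z": 0,"spin": 0},{"claw": 0,"x": 1.3,"y": 0.2,"z": 0,"spin": 0},{"claw": 0,"x": 0,"y": 0.7,"z": 0,"spin": 0},{"claw": 0,"x": 0,"y": 0.5,"z": 0,"spin": 0},{"claw": 0,"x": 0,"y": 0.5,"z": 0,"spin": 0},{"claw": 0,"x": 0,"y": 0.5,"z": 0,"spin": 0},{"claw": 0,"x": 0,"y": 0.5,"z": 0,"spin": 0},{"claw": 0,"x": 0,"y": 0.5,"z": 0,"spin": 0},{"claw": 0,"x": 0,"y": 0.5,"z": 0,"spin": 0},{"claw": 0,"x": 0,"y": 0.5,"z": 0,"spin": 0},{"claw": 0,"x": 0,"y": 0.5,"z": 0,"spin": 0},{"claw": 0,"x": 0,"y": 0,"z": 0,"spin": 0}]}}

```text
time_s: 6.85
eef_pos: [560.8, -38.6, 42.2]
tool_rot: [0.674, 0.739, 0.0, 0.0]
force: [0.5, 0.5, -0.3]
gripper_width: 0.3
```

```bash
python3 - <<'E'
from h import *
alb2(name='pics/a6.png'); s,_=st(); print(instop(s['eef_pos']))
E
```

```text
area ctr [670.35 -94.71] [-62.28  -3.97] yaw-stop far -2.95 near 17.93 far x [-21.46   8.02] near x [-97.6   12.81]
t 6.9 pos [560.59 -38.63  42.23] xaz 95.28 F [ 0.14 -0.18 -1.33] w -0.3
[-166.39   62.  ]
```

View pics/a6.png

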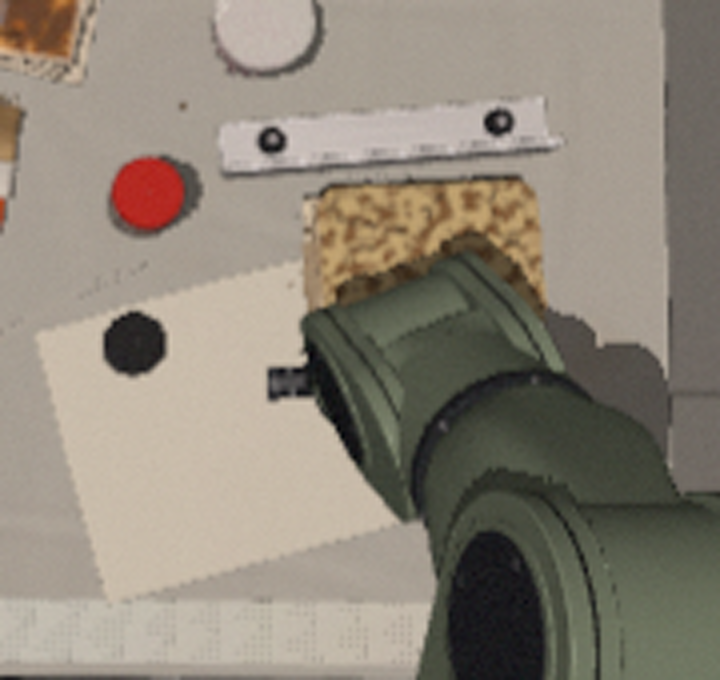

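{"name": "arm_command", "arguments": {"increments": [{"claw": 0,"x": 0,"y": 0.5,"z": 0,"spin": 0},{"claw": 0,"x": 0,"y": 0.4,"z": 0,"spin": 0},{"claw": 0,"x": 0,"y": 0.4,"z": 0,"spin": 0},{"claw": 0,"x": 0,"y": 0,"z": 0,"spin": 0}]}}

```text
time_s: 7.23
eef_pos: [573.3, -37.0, 42.2]
tool_rot: [0.674, 0.739, -0.0, -0.0]
force: [-1.0, 0.1, 0.3]
gripper_width: 0.3
```

```bash
python3 - <<'E'
from h import *
alb2(name='pics/a7.png'); s,_=st(); print(instop(s['eef_pos']))
E
```

```text
area ctr [683.38 -99.17] [-49.72  -9.61] yaw-stop far -4.78 near 16.41 far x [-11.55  -8.05] near x [-81.     9.81]
t 7.28 pos [573.21 -37.03  42.26] xaz 95.32 F [ 0.1   0.1  -1.31] w -0.0
[-153.68   62.43]
```

View pics/a7.png

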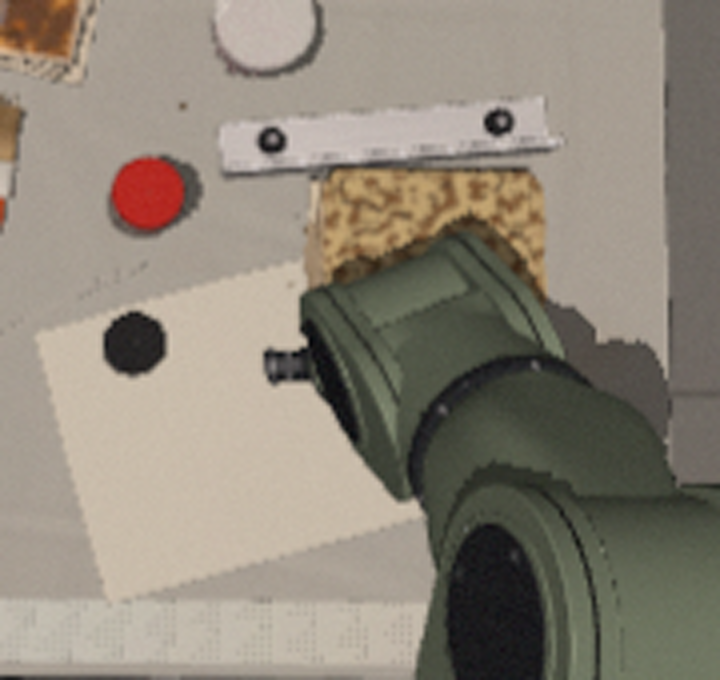

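{"name": "arm_command", "arguments": {"increments": [{"claw": 0,"x": 0,"y": 0.3,"z": 0,"spin": 0},{"claw": 0,"x": 0,"y": 0.2,"z": 0,"spin": 0},{"claw": 0,"x": 0,"y": 0,"z": 0,"spin": 0}]}}

```text
time_s: 7.53
eef_pos: [577.8, -36.3, 42.3]
tool_rot: [0.673, 0.739, -0.0, -0.0]
force: [-3.6, 1.5, -0.3]
gripper_width: -0.0
```

```bash
python3 - <<'E'
from h import *
alb2(name='pics/a8.png'); s,_=st(); print(instop(s['eef_pos']))
im=snap('side','s8')
cv2.imwrite('pics/s8.png',cv2.resize(im[190:300,190:400,::-1],None,fx=3.8,fy=3.8,interpolation=2))
E
```

```text
area ctr [687.52 -99.91] [-45.67 -10.74] yaw-stop far -7.74 near 16.06 far x [-10.11 -23.55] near x [-74.49   7.87]
t 7.58 pos [577.78 -36.33  42.28] xaz 95.33 F [-4.01  1.15  0.28] w -0.5
[-149.06   62.71]
```

View pics/a8.png

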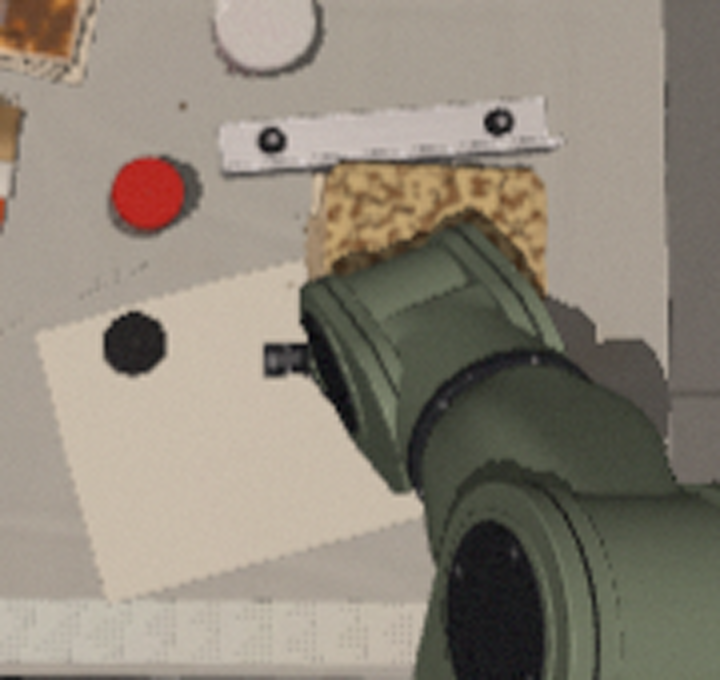

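View pics/s8.png

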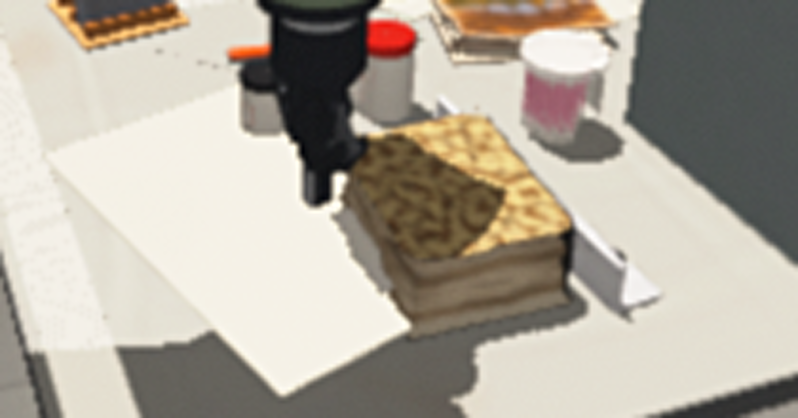

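```bash
python3 - <<'E'
from h import *
k=lambda u,v:(190+u/3.8,190+v/3.8)
P=onz('side',[k(484,116),k(568,224),k(408,262),k(348,188)],74); print(P,instop(P))
d=P[1]-P[0];print(np.degrees(np.arctan2(d[0],-d[1]))-5.3)
E
```

```text
[[ 719.25  -42.99   74.  ]
 [ 709.65 -192.52   74.  ]
 [ 584.2  -192.95   74.  ]
 [ 578.13  -98.05   74.  ]] [[  -8.81   43.01]
 [ -32.19 -105.  ]
 [-157.14  -93.83]
 [-154.41    1.22]]
-8.975002746311931
```

{"name": "arm_command", "arguments": {"increments": [{"claw": 0,"x": 0,"y": -1.5,"z": 0,"spin": 0},{"claw": 0,"x": -1,"y": -1.8,"z": 0,"spin": 0},{"claw": 0,"x": -4,"y": 0,"z": 0,"spin": 0},{"claw": 0,"x": -4,"y": 0,"z": 0,"spin": 0},{"claw": 0,"x": -4,"y": 0,"z": 0,"spin": 0},{"claw": 0,"x": -1,"y": 0.5,"z": 0,"spin": 0},{"claw": 0,"x": 0,"y": 0.5,"z": 0,"spin": 0},{"claw": 0,"x": 0,"y": 0.5,"z": 0,"spin": 0},{"claw": 0,"x": 0,"y": 0.5,"z": 0,"spin": 0},{"claw": 0,"x": 0,"y": 0.5,"z": 0,"spin": 0},{"claw": 0,"x": 0,"y": 0.5,"z": 0,"spin": 0},{"claw": 0,"x": 0,"y": 0.4,"z": 0,"spin": 0},{"claw": 0,"x": 0,"y": 0,"z": 0,"spin": 0}]}}

```text
time_s: 8.72
eef_pos: [593.0, -174.8, 42.3]
tool_rot: [0.673, 0.74, 0.0, 0.0]
force: [0.2, 1.1, -0.0]
gripper_width: 0.1
```

```bash
python3 - <<'E'
from h import *
alb2(name='pics/a9.png'); s,_=st(); print(instop(s['eef_pos']))
E
```

```text
area ctr [668.02 -98.21] [-64.93  -7.24] yaw-stop far -0.49 near -0.32 far x [ -1.36 -15.43] near x [-132.2     2.62]
t 8.77 pos [ 592.76 -174.9    42.34] xaz 95.38 F [ 0.3  -0.49  0.74] w 0.3
[-146.94  -76.65]
```

View pics/a9.png

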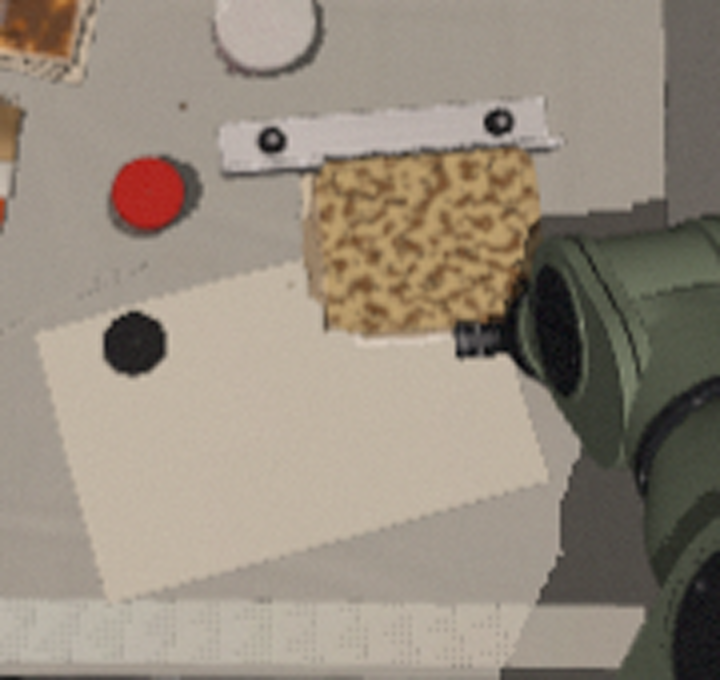

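{"name": "arm_command", "arguments": {"increments": [{"claw": 0,"x": 0,"y": 0.3,"z": 0,"spin": 0},{"claw": 0,"x": 0,"y": 0.3,"z": 0,"spin": 0},{"claw": 0,"x": 0,"y": 0,"z": 0,"spin": 0}]}}

```text
time_s: 9.02
eef_pos: [595.4, -175.3, 41.5]
tool_rot: [0.673, 0.739, -0.003, -0.002]
force: [-18.7, -1.2, 0.8]
gripper_width: 0.0
```

{"name": "arm_command", "arguments": {"increments": [{"claw": 0,"x": 0,"y": -1.5,"z": 0,"spin": 0},{"claw": 0,"x": 1,"y": -1.2,"z": 0,"spin": 0},{"claw": 0,"x": 4,"y": 0,"z": 0,"spin": 0},{"claw": 0,"x": 4,"y": 0,"z": 0,"spin": 0},{"claw": 0,"x": 4,"y": 0,"z": 0,"spin": 0},{"claw": 0,"x": 0.5,"y": 0.6,"z": 0,"spin": 0},{"claw": 0,"x": 0,"y": 0.5,"z": 0,"spin": 0},{"claw": 0,"x": 0,"y": 0.4,"z": 0,"spin": 0},{"claw": 0,"x": 0,"y": 0.4,"z": 0,"spin": 0},{"claw": 0,"x": 0,"y": 0,"z": 0,"spin": 0}]}}

```text
time_s: 9.85
eef_pos: [578.2, -42.4, 42.2]
tool_rot: [0.674, 0.739, 0.0, 0.0]
force: [-0.6, -0.2, -0.3]
gripper_width: 0.2
```

```bash
python3 - <<'E'
from h import *
s,_=st(); print(instop(s['eef_pos']))
E
```

```text
t 9.85 pos [578.24 -42.44  42.24] xaz 95.25 F [-0.61 -0.23 -0.31] w 0.2
[-149.17   56.58]
```

{"name": "arm_command", "arguments": {"increments": [{"claw": 0,"x": 0,"y": 0.3,"z": 0,"spin": 0},{"claw": 0,"x": 0,"y": 0.3,"z": 0,"spin": 0},{"claw": 0,"x": 0,"y": 0,"z": 0,"spin": 0}]}}

```text
time_s: 10.1
eef_pos: [583.2, -41.4, 42.1]
tool_rot: [0.674, 0.739, -0.001, -0.0]
force: [-2.1, -2.5, -0.6]
gripper_width: -0.0
```

{"name": "arm_command", "arguments": {"increments": [{"claw": 0,"x": 0,"y": 0.2,"z": 0,"spin": 0},{"claw": 0,"x": 0,"y": 0.2,"z": 0,"spin": 0},{"claw": 0,"x": 0,"y": 0,"z": 0,"spin": 0}]}}

```text
time_s: 10.35
eef_pos: [583.2, -41.8, 41.0]
tool_rot: [0.674, 0.739, -0.005, -0.003]
force: [-28.1, -3.7, 1.2]
gripper_width: 0.4
```

```bash
python3 - <<'E'
from h import *
s,_=st(); print(instop(s['eef_pos']))
E
```

```text
t 10.35 pos [583.18 -41.8   41.03] xaz 95.26 F [-28.11  -3.69   1.24] w 0.4
[-144.19   56.77]
```

{"name": "arm_command", "arguments": {"increments": [{"claw": 0,"x": 0,"y": -1,"z": 0,"spin": 0},{"claw": 0,"x": 0,"y": -2.5,"z": 0,"spin": 0},{"claw": 2,"x": 2,"y": -3,"z": -2,"spin": 0},{"claw": 4,"x": 3,"y": -1,"z": -2.5,"spin": 0},{"claw": 5,"x": 3,"y": 0,"z": -2.5,"spin": 0},{"claw": 5,"x": 3.5,"y": 0,"z": -1.5,"spin": 0},{"claw": 5,"x": 4,"y": 0,"z": 0,"spin": 0},{"claw": 5,"x": 4,"y": 0,"z": 0,"spin": 0},{"claw": 5,"x": 0,"y": 0,"z": 0,"spin": 0}]}}

```text
time_s: 11.1
eef_pos: [493.6, 155.1, 127.8]
tool_rot: [0.67, 0.742, 0.002, -0.001]
force: [-0.3, 1.2, 0.8]
gripper_width: 49.9
```

```bash
python3 - <<'E'
from h import *
im=r.read_camera('top');alb2(im,name='pics/a10.png'); st()
t=im[190:262,120:330,::-1];cv2.imwrite('pics/t10.png',cv2.resize(t,None,fx=3.8,fy=3.8,interpolation=2))
im=r.read_camera('side');cv2.imwrite('pics/s10.png',cv2.resize(im[165:300,190:400,::-1],None,fx=3.8,fy=3.8,interpolation=2))
E
```

```text
area ctr [ 667.43 -101.93] [-65.86 -10.89] yaw-stop far -0.15 near -2.3 far x [  1.32 -16.71] near x [-133.13   -4.41]
t 11.15 pos [494.16 150.84 127.51] xaz 95.67 F [-0.24 -1.05 -0.03] w 49.6
```

View pics/a10.png

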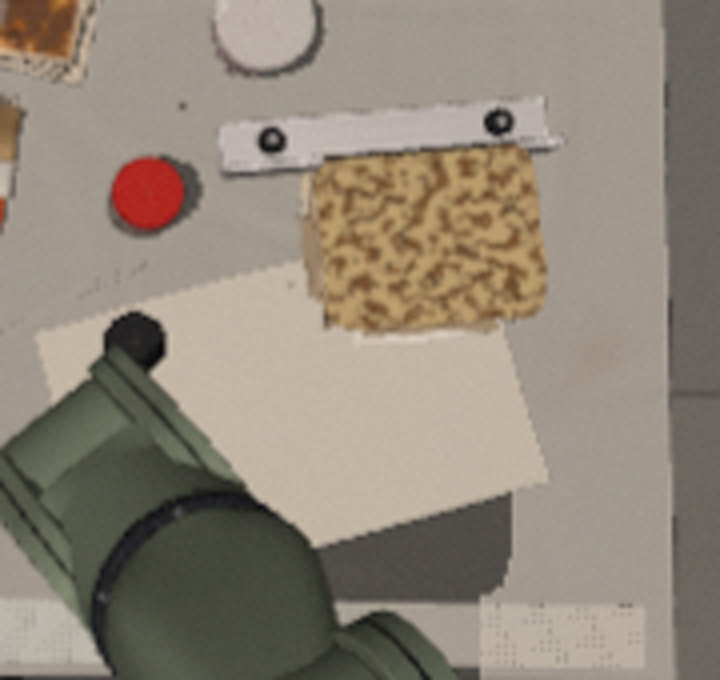

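View pics/s10.png

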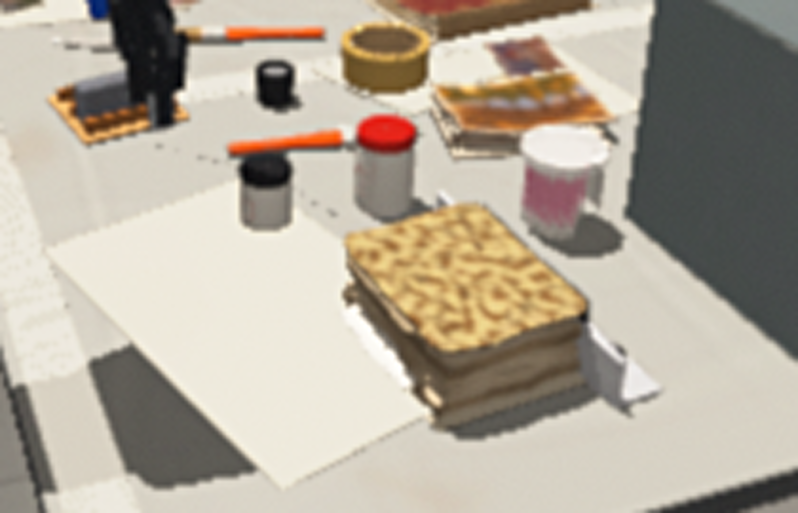

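View pics/t10.png

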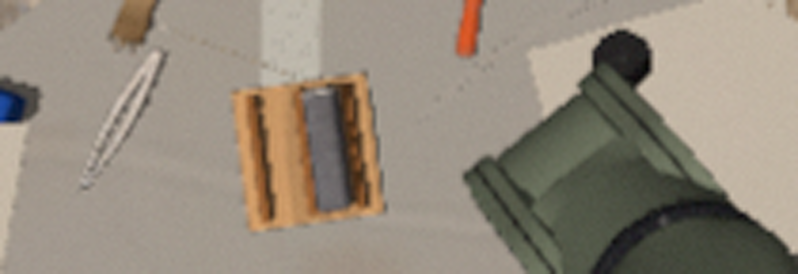

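```bash
python3 - <<'E'
from h import *
to((514,348,100))
E
```

```text
t 11.2 pos [494.55 148.06 127.35] xaz 95.49 F [ 0.78 -1.49 -0.62] w 50.2
tool cm [19.72  3.85  2.74]
```

{"name": "arm_command", "arguments": {"increments": [{"claw": 5,"x": 3.3,"y": 0.8,"z": 0.4,"spin": 0},{"claw": 5,"x": 3.3,"y": 0.7,"z": 0.4,"spin": 0},{"claw": 5,"x": 3.3,"y": 0.6,"z": 0.5,"spin": 0},{"claw": 5,"x": 3.3,"y": 0.6,"z": 0.5,"spin": 0},{"claw": 5,"x": 3.3,"y": 0.6,"z": 0.5,"spin": 0},{"claw": 5,"x": 3.2,"y": 0.6,"z": 0.4,"spin": -0.055},{"claw": 5,"x": 0,"y": 0,"z": 0,"spin": 0},{"claw": 5,"x": 0,"y": 0,"z": 0,"spin": 0}]}}

```text
time_s: 11.87
eef_pos: [515.4, 346.4, 99.6]
tool_rot: [0.653, 0.758, -0.0, -0.0]
force: [0.3, -0.7, 0.2]
gripper_width: 49.6
```

```bash
python3 - <<'E'
from h import *
to((514,348,45))
im=r.read_camera('side');cv2.imwrite('pics/s11.png',cv2.resize(im[130:230,160:310,::-1],None,fx=5,fy=5,interpolation=2))
print(proj('side',[(514,348,45)])-[160,130],r.get_state()['qpos'])
E
```

```text
t 11.87 pos [515.36 346.45  99.55] xaz 98.52 F [ 0.28 -0.73  0.21] w 49.6
tool cm [ 0.18 -0.11  5.46]
[[62.71 55.52]] [-0.54  0.98 -0.22  1.45  0.27  0.74  0.85]
```

View pics/s11.png

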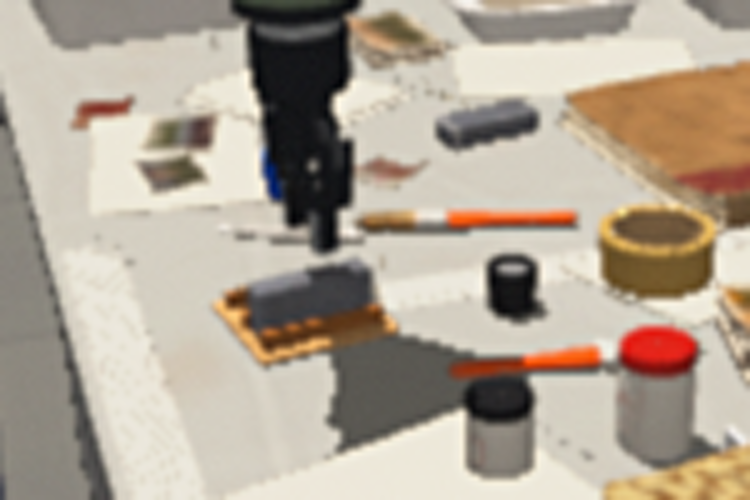

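{"name": "arm_command", "arguments": {"increments": [{"claw": 5,"x": 0.15,"y": -0.1,"z": 2,"spin": 0},{"claw": 5,"x": 0,"y": 0,"z": 2,"spin": 0},{"claw": 5,"x": 0,"y": 0,"z": 1,"spin": 0},{"claw": 5,"x": 0,"y": 0,"z": 0.4,"spin": 0},{"claw": 2,"x": 0,"y": 0,"z": 0,"spin": 0},{"claw": 2,"x": 0,"y": 0,"z": 0,"spin": 0},{"claw": 2,"x": 0,"y": 0,"z": 0,"spin": 0},{"claw": 2,"x": 0,"y": 0,"z": 0,"spin": 0},{"claw": 2,"x": 0,"y": 0,"z": 0,"spin": 0}], "squeeze": 60}}

```text
time_s: 12.67
eef_pos: [514.2, 348.6, 47.4]
tool_rot: [0.653, 0.758, 0.001, -0.0]
force: [-2.5, 4.7, 6.9]
gripper_width: 24.9
```

{"name": "arm_command", "arguments": {"increments": [{"claw": 2,"x": 0,"y": 0,"z": -0.5,"spin": 0},{"claw": 2,"x": 0,"y": 0,"z": -1,"spin": 0},{"claw": 2,"x": 0,"y": 0,"z": -1,"spin": 0},{"claw": 2,"x": 0,"y": 0,"z": -1,"spin": 0},{"claw": 2,"x": 0,"y": 0,"z": -1,"spin": 0},{"claw": 2,"x": 0,"y": 0,"z": -0.5,"spin": 0},{"claw": 2,"x": 0,"y": 0,"z": 0,"spin": 0},{"claw": 2,"x": 0,"y": 0,"z": 0,"spin": 0}]}}

```text
time_s: 13.33
eef_pos: [514.0, 347.8, 96.3]
tool_rot: [0.653, 0.757, -0.0, 0.0]
force: [-0.6, 0.1, -7.4]
gripper_width: 25.1
```

```bash
python3 - <<'E'
from h import *
st()
im=r.read_camera('side');cv2.imwrite('pics/s12.png',cv2.resize(im[130:230,160:310,::-1],None,fx=5,fy=5,interpolation=2))
E
```

```text
t 13.33 pos [513.97 347.78  96.33] xaz 98.48 F [-0.58  0.05 -7.44] w 25.1
```

View pics/s12.png

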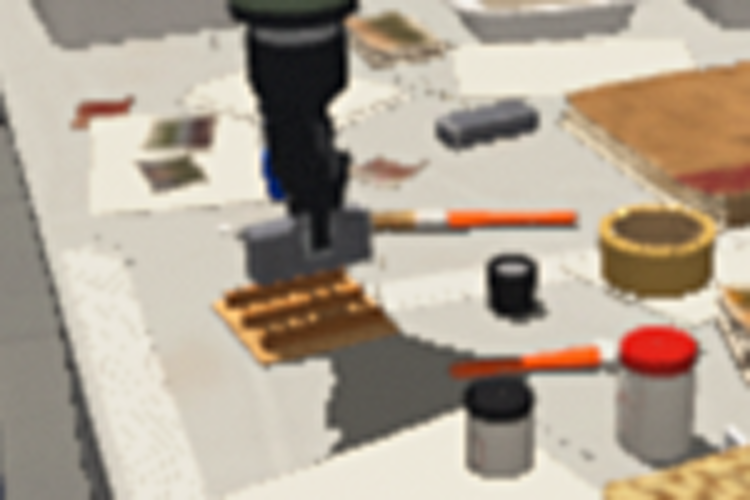

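```bash
python3 - <<'E'
from h import *
to((490,235,96))
P=onz('top',[(259,203),(277,269),(243,203)],0);print(P)
E
```

```text
t 13.38 pos [513.86 347.69  95.98] xaz 98.49 F [-0.38  0.29 -5.97] w 24.8
tool cm [-10.79  -4.02   0.  ]
[[597.33 188.07   0.  ]
 [391.91 130.08   0.  ]
 [596.84 238.58   0.  ]]
```

{"name": "arm_command", "arguments": {"increments": [{"claw": 2,"x": -1,"y": -0.4,"z": 0,"spin": 0},{"claw": 2,"x": -2,"y": -0.8,"z": 0,"spin": 0},{"claw": 2,"x": -2.8,"y": -1,"z": 0,"spin": 0},{"claw": 2,"x": -2.5,"y": -0.9,"z": 0,"spin": 0},{"claw": 2,"x": -1.7,"y": -0.6,"z": 0,"spin": 0},{"claw": 2,"x": -0.8,"y": -0.3,"z": 0.3,"spin": 0},{"claw": 2,"x": 0,"y": 0,"z": 1,"spin": 0},{"claw": 2,"x": 0,"y": 0,"z": 1,"spin": 0},{"claw": 2,"x": 0,"y": 0,"z": 1,"spin": 0},{"claw": 2,"x": 0,"y": 0,"z": 0.8,"spin": 0},{"claw": 2,"x": 0,"y": 0,"z": 0.5,"spin": 0},{"claw": 2,"x": 0,"y": 0,"z": 0.3,"spin": 0},{"claw": 2,"x": 0,"y": 0,"z": 0,"spin": 0}]}}

```text
time_s: 14.47
eef_pos: [490.1, 235.4, 46.6]
tool_rot: [0.653, 0.758, -0.0, -0.0]
force: [0.3, 0.2, -6.8]
gripper_width: 24.9
```

Expected contact is near TCP z 41; lower in small steps.

{"name": "arm_command", "arguments": {"increments": [{"claw": 2,"x": 0,"y": 0,"z": 0.2,"spin": 0},{"claw": 2,"x": 0,"y": 0,"z": 0.2,"spin": 0},{"claw": 2,"x": 0,"y": 0,"z": 0.1,"spin": 0},{"claw": 2,"x": 0,"y": 0,"z": 0,"spin": 0}]}}

```text
time_s: 14.8
eef_pos: [490.4, 235.2, 42.3]
tool_rot: [0.653, 0.758, -0.0, 0.0]
force: [0.7, 0.3, -5.8]
gripper_width: 25.0
```

{"name": "arm_command", "arguments": {"increments": [{"claw": 2,"x": 0,"y": 0,"z": 0.1,"spin": 0},{"claw": 2,"x": 0,"y": 0,"z": 0.1,"spin": 0},{"claw": 2,"x": 0,"y": 0,"z": 0,"spin": 0}]}}

```text
time_s: 15.05
eef_pos: [490.4, 235.3, 41.3]
tool_rot: [0.653, 0.758, 0.0, 0.0]
force: [-5.4, -2.0, 16.9]
gripper_width: 24.9
```

{"name": "arm_command", "arguments": {"increments": [{"claw": 5,"x": 0,"y": 0,"z": -0.1,"spin": 0},{"claw": 5,"x": 0,"y": 0,"z": 0,"spin": 0},{"claw": 5,"x": 0,"y": 0,"z": 0,"spin": 0},{"claw": 5,"x": 0,"y": 0,"z": 0,"spin": 0},{"claw": 5,"x": 0,"y": 0,"z": -2,"spin": 0},{"claw": 5,"x": 0,"y": 0,"z": -3,"spin": 0},{"claw": 5,"x": 0,"y": 0,"z": -2,"spin": 0},{"claw": 0,"x": 2,"y": 0,"z": 0,"spin": 0},{"claw": 0,"x": 2,"y": 0,"z": 0,"spin": 0},{"claw": 0,"x": 0,"y": 0,"z": 0,"spin": 0},{"claw": 0,"x": 0,"y": 0,"z": 0,"spin": 0}]}}

```text
time_s: 15.97
eef_pos: [484.1, 275.5, 111.2]
tool_rot: [0.652, 0.758, 0.0, -0.0]
force: [0.1, -1.4, -0.8]
gripper_width: 1.9
```

```bash
python3 - <<'E'
from h import *
st()
im=r.read_camera('side');cv2.imwrite('pics/s13.png',cv2.resize(im[130:230,160:310,::-1],None,fx=5,fy=5,interpolation=2))
E
```

```text
t 15.97 pos [484.1  275.49 111.22] xaz 98.58 F [ 0.1  -1.36 -0.82] w 1.9
```

View pics/s13.png

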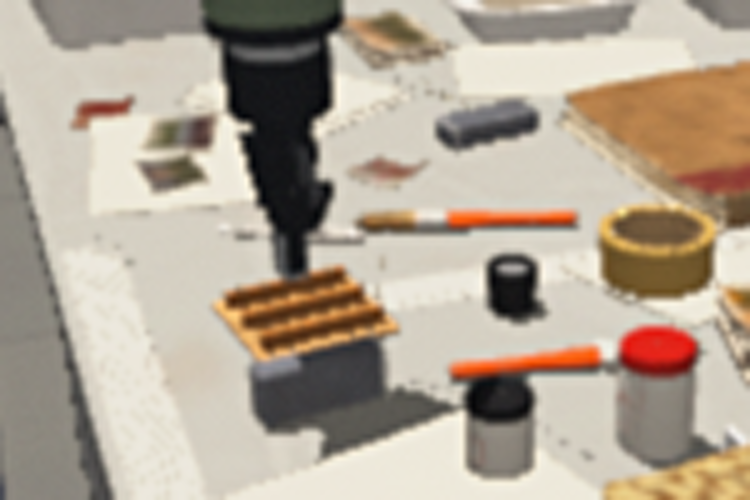

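{"name": "arm_command", "arguments": {"increments": [{"claw": 0,"x": 0,"y": 0,"z": 2.7,"spin": 0},{"claw": 0,"x": 0,"y": 0,"z": 2.6,"spin": 0},{"claw": 0,"x": -0.8,"y": 0,"z": 0,"spin": 0},{"claw": 0,"x": -0.5,"y": 0,"z": 0,"spin": 0},{"claw": 0,"x": -0.4,"y": 0,"z": 0,"spin": 0},{"claw": 0,"x": -0.4,"y": 0,"z": 0,"spin": 0},{"claw": 0,"x": -0.4,"y": 0,"z": 0,"spin": 0},{"claw": 0,"x": -0.4,"y": 0,"z": 0,"spin": 0},{"claw": 0,"x": -0.4,"y": 0,"z": 0,"spin": 0},{"claw": 0,"x": -0.4,"y": 0,"z": 0,"spin": 0}]}}

```text
time_s: 16.85
eef_pos: [490.2, 237.5, 58.6]
tool_rot: [0.653, 0.757, 0.0, 0.0]
force: [-0.8, -0.1, 0.4]
gripper_width: 0.0
```

```bash
python3 - <<'E'
from h import *
st()
im=r.read_camera('side');cv2.imwrite('pics/s14.png',cv2.resize(im[130:230,160:310,::-1],None,fx=5,fy=5,interpolation=2))
E
```

```text
t 16.85 pos [490.15 237.5   58.64] xaz 98.47 F [-0.75 -0.09  0.44] w 0.0
```

View pics/s14.png

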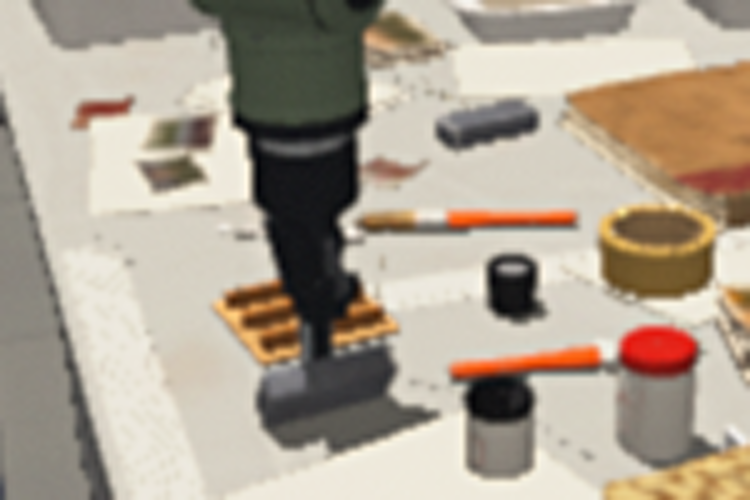

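{"name": "arm_command", "arguments": {"increments": [{"claw": 0,"x": -0.4,"y": 0,"z": 0,"spin": 0},{"claw": 0,"x": -0.4,"y": 0,"z": 0,"spin": 0},{"claw": 0,"x": -0.4,"y": 0,"z": 0,"spin": 0},{"claw": 0,"x": -0.4,"y": 0,"z": 0,"spin": 0},{"claw": 0,"x": 0,"y": 0,"z": 0,"spin": 0},{"claw": 0,"x": 0,"y": 0,"z": 0,"spin": 0}]}}

```text
time_s: 17.4
eef_pos: [492.3, 222.2, 58.3]
tool_rot: [0.653, 0.757, -0.0, -0.0]
force: [0.0, 0.5, -0.4]
gripper_width: 0.0
```

```bash
python3 - <<'E'
from h import *
st()
im=r.read_camera('side');cv2.imwrite('pics/s15.png',cv2.resize(im[130:230,160:310,::-1],None,fx=5,fy=5,interpolation=2))
E
```

```text
t 17.4 pos [492.28 222.15  58.26] xaz 98.47 F [ 0.04  0.47 -0.42] w 0.0
```

View pics/s15.png

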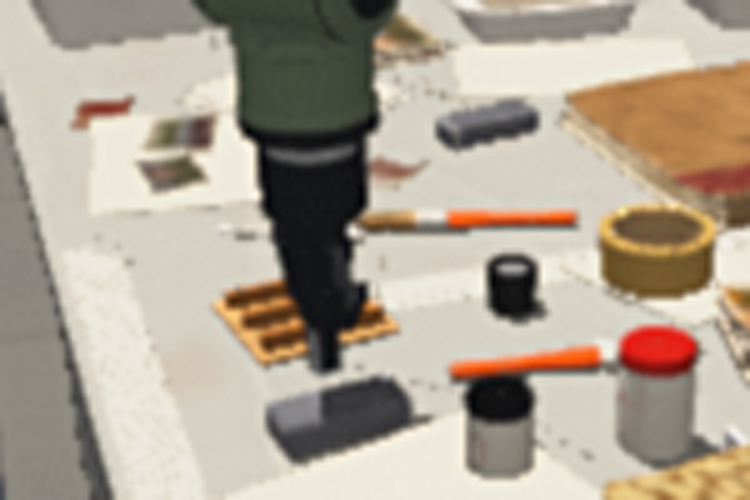

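{"name": "arm_command", "arguments": {"increments": [{"claw": 7,"x": 2,"y": 0,"z": -2,"spin": 0},{"claw": 7,"x": 3,"y": 0,"z": -2,"spin": 0},{"claw": 7,"x": 4,"y": -1,"z": 0,"spin": 0},{"claw": 7,"x": 4,"y": -1,"z": 0,"spin": 0},{"claw": 7,"x": 2,"y": 0,"z": 0,"spin": 0},{"claw": 7,"x": 0,"y": 0,"z": 0,"spin": 0}]}}

```text
time_s: 17.95
eef_pos: [447.7, 373.1, 98.4]
tool_rot: [0.651, 0.759, 0.001, -0.001]
force: [-0.2, 0.0, -0.5]
gripper_width: 70.3
```

```bash
python3 - <<'E'
from h import *
st()
im=r.read_camera('side');cv2.imwrite('pics/s16.png',cv2.resize(im[180:230,200:280,::-1],None,fx=10,fy=10,interpolation=2))
im=r.read_camera('top');cv2.imwrite('pics/t16.png',cv2.resize(im[200:260,210:290,::-1],None,fx=10,fy=10,interpolation=2))
cv2.imwrite('pics/t16raw.png',im[:,:,::-1])
E
```

```text
t 17.95 pos [447.72 373.15  98.4 ] xaz 98.83 F [-0.15  0.03 -0.53] w 70.3
```

View pics/s16.png

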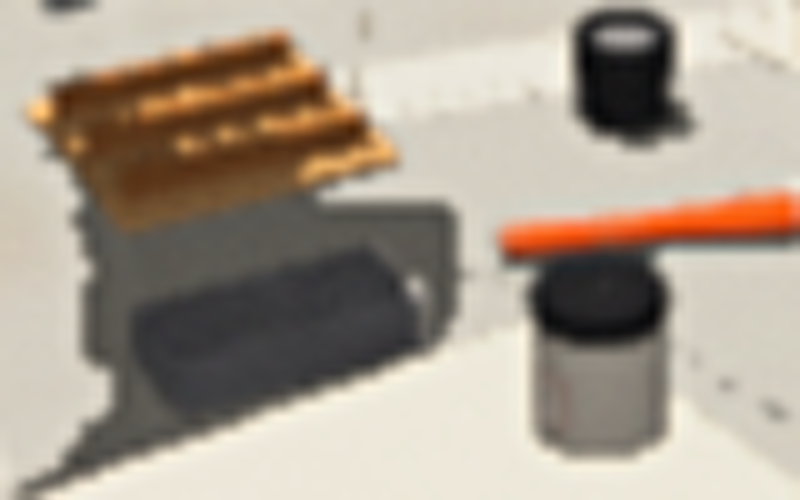

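View pics/t16.png

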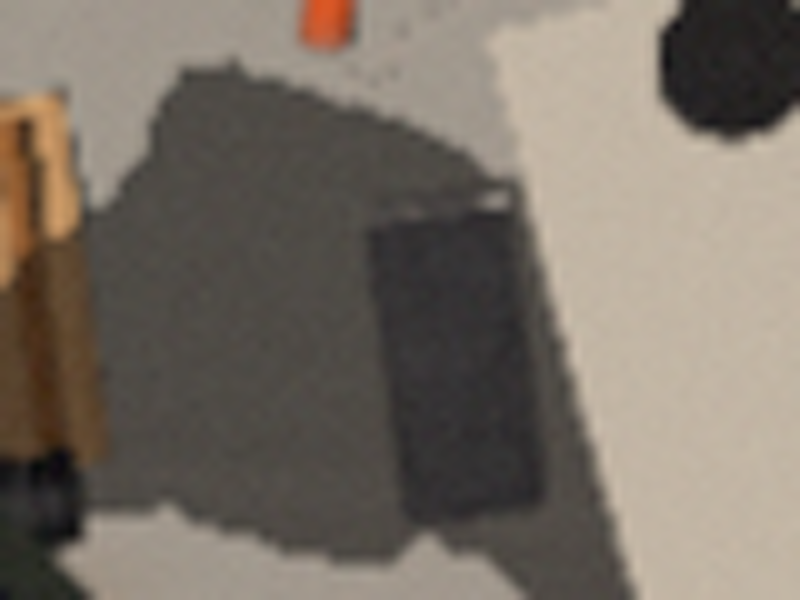

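```bash
python3 - <<'E'
from h import *
P=onz('top',[(210+u/10,200+v/10) for u,v in [(368,215),(515,192),(545,500),(406,523)]],26)[:,:2];print(P,P.mean(0))
for a,b in((0,3),(1,2)): d=P[a]-P[b];print(np.linalg.norm(d),np.degrees(np.arctan2(d[1],d[0])))
print(np.linalg.norm(P[0]-P[1]),np.linalg.norm(P[2]-P[3]))
Q=onz('side',[(200+u/10,180+v/10) for u,v in [(135,320),(355,248),(415,335),(175,400)]],26)[:,:2];print(Q,Q.mean(0))
to((*P.mean(0),60))
E
```

```text
[[538.5  225.4 ]
 [546.02 180.08]
 [451.75 170.06]
 [444.34 212.67]] [495.15 197.05]
95.01057253450581 7.6995265710703045
94.79647042711723 6.066356561049295
45.93393950078441 43.24229558767798
[[442.91 196.19]
 [528.54 218.55]
 [531.88 153.23]
 [444.29 140.44]] [486.91 177.1 ]
t 18.05 pos [449.85 368.3   98.11] xaz 98.58 F [-0.06 -0.14  0.26] w 69.7
tool cm [-17.61   1.93   3.82]
```

{"name": "arm_command", "arguments": {"increments": [{"claw": 7,"x": -3,"y": 0.4,"z": 0,"spin": 0.015},{"claw": 7,"x": -4,"y": 0.4,"z": 0.5,"spin": 0},{"claw": 7,"x": -4,"y": 0.4,"z": 1,"spin": 0},{"claw": 7,"x": -4,"y": 0.4,"z": 1,"spin": 0},{"claw": 7,"x": -2,"y": 0.3,"z": 1,"spin": 0},{"claw": 7,"x": -0.5,"y": 0,"z": 0.3,"spin": 0},{"claw": 7,"x": 0,"y": 0,"z": 0,"spin": 0},{"claw": 7,"x": 0,"y": 0,"z": 0,"spin": 0}]}}

```text
time_s: 18.72
eef_pos: [492.8, 197.1, 60.5]
tool_rot: [0.659, 0.752, 0.0, -0.0]
force: [-0.4, 0.3, 0.7]
gripper_width: 69.7
```

```bash
python3 - <<'E'
from h import *
to((495,198,25))
E
```

```text
t 18.72 pos [492.79 197.14  60.45] xaz 97.6 F [-0.43  0.33  0.67] w 69.7
tool cm [0.06 0.23 3.55]
```

{"name": "arm_command", "arguments": {"increments": [{"claw": 7,"x": 0.1,"y": 0.2,"z": 1.5,"spin": 0},{"claw": 7,"x": 0,"y": 0,"z": 1.2,"spin": 0},{"claw": 7,"x": 0,"y": 0,"z": 0.6,"spin": 0},{"claw": 7,"x": 0,"y": 0,"z": 0.2,"spin": 0},{"claw": 3.5,"x": 0,"y": 0,"z": 0,"spin": 0},{"claw": 3.5,"x": 0,"y": 0,"z": 0,"spin": 0},{"claw": 3.5,"x": 0,"y": 0,"z": 0,"spin": 0},{"claw": 3.5,"x": 0,"y": 0,"z": 0,"spin": 0},{"claw": 3.5,"x": 0,"y": 0,"z": 0,"spin": 0}], "squeeze": 60}}

```text
time_s: 19.47
eef_pos: [494.8, 198.5, 25.9]
tool_rot: [0.658, 0.753, 0.0, 0.0]
force: [-2.2, 0.5, 6.9]
gripper_width: 44.0
```

{"name": "arm_command", "arguments": {"increments": [{"claw": 3.5,"x": 0,"y": 0,"z": -0.5,"spin": 0},{"claw": 3.5,"x": 0,"y": 0,"z": -1,"spin": 0},{"claw": 3.5,"x": 0,"y": 0,"z": -1.5,"spin": 0},{"claw": 3.5,"x": 0,"y": 0,"z": -2,"spin": 0},{"claw": 3.5,"x": 0,"y": 0,"z": -2,"spin": 0.115},{"claw": 3.5,"x": 0,"y": 0,"z": -2,"spin": 0.115},{"claw": 3.5,"x": 0,"y": 0,"z": -2,"spin": 0.115},{"claw": 3.5,"x": 0,"y": 0,"z": -1,"spin": 0.115},{"claw": 3.5,"x": 0,"y": 0,"z": 0,"spin": 0.115},{"claw": 3.5,"x": 0,"y": 0,"z": 0,"spin": 0.115},{"claw": 3.5,"x": 0,"y": 0,"z": 0,"spin": 0.115},{"claw": 3.5,"x": 0,"y": 0,"z": 0,"spin": 0.115},{"claw": 3.5,"x": 0,"y": 0,"z": 0,"spin": 0.115},{"claw": 3.5,"x": 0,"y": 0,"z": 0,"spin": 0.115},{"claw": 3.5,"x": 0,"y": 0,"z": 0,"spin": 0.115},{"claw": 3.5,"x": 0,"y": 0,"z": 0,"spin": 0.115},{"claw": 3.5,"x": 0,"y": 0,"z": 0,"spin": 0.115},{"claw": 3.5,"x": 0,"y": 0,"z": 0,"spin": 0.115},{"claw": 3.5,"x": 0,"y": 0,"z": 0,"spin": 0},{"claw": 3.5,"x": 0,"y": 0,"z": 0,"spin": 0}]}}

```text
time_s: 21.13
eef_pos: [494.4, 198.4, 145.7]
tool_rot: [0.999, 0.049, -0.0, -0.0]
force: [-0.1, 0.3, -6.1]
gripper_width: 44.0
```

```bash
python3 - <<'E'
from h import *
to((668,-103,145)); print(r.get_state()['qpos'])
im=r.read_camera('side');cv2.imwrite('pics/s17.png',cv2.resize(im[110:260,160:370,::-1],None,fx=3.8,fy=3.8,interpolation=2))
E
```

```text
t 21.13 pos [494.44 198.39 145.74] xaz 5.61 F [-0.1   0.32 -6.14] w 44.0
tool cm [14.33 31.69  0.06]
[-0.54  0.81  0.19  1.77 -0.26  0.59 -0.1 ]
```

View pics/s17.png

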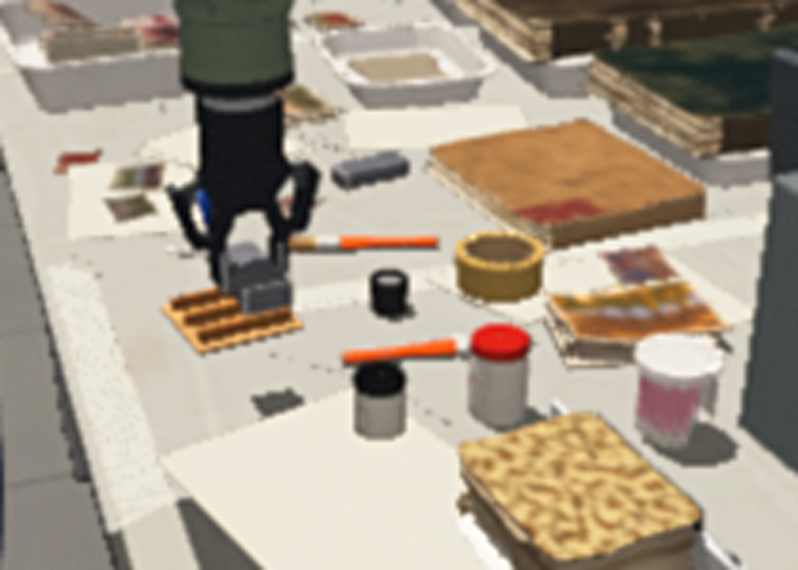

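{"name": "arm_command", "arguments": {"increments": [{"claw": 3.5,"x": 0.5,"y": 1,"z": 0,"spin": 0},{"claw": 3.5,"x": 0.9,"y": 2,"z": 0,"spin": 0},{"claw": 3.5,"x": 1.3,"y": 2.9,"z": 0,"spin": 0},{"claw": 3.5,"x": 1.3,"y": 2.9,"z": 0,"spin": 0},{"claw": 3.5,"x": 1.3,"y": 2.9,"z": 0,"spin": 0},{"claw": 3.5,"x": 1.3,"y": 2.9,"z": 0,"spin": 0},{"claw": 3.5,"x": 1.3,"y": 2.9,"z": 0,"spin": 0},{"claw": 3.5,"x": 1.3,"y": 2.9,"z": 0,"spin": 0},{"claw": 3.5,"x": 1.3,"y": 2.9,"z": 0,"spin": 0},{"claw": 3.5,"x": 1.3,"y": 2.9,"z": 0,"spin": 0},{"claw": 3.5,"x": 1.1,"y": 2.4,"z": 0,"spin": 0},{"claw": 3.5,"x": 0.9,"y": 2,"z": 0,"spin": 0},{"claw": 3.5,"x": 0.5,"y": 1.1,"z": 0,"spin": 0},{"claw": 3.5,"x": 0,"y": 0,"z": 0,"spin": 0},{"claw": 3.5,"x": 0,"y": 0,"z": 0,"spin": 0}]}}

```text
time_s: 22.43
eef_pos: [666.4, -105.3, 145.0]
tool_rot: [0.999, 0.047, -0.0, 0.0]
force: [-0.1, 1.6, -5.9]
gripper_width: 44.0
```

```bash
python3 - <<'E'
from h import *
to((668,-103,107))
im=r.read_camera('side');cv2.imwrite('pics/s18.png',cv2.resize(im[150:300,190:400,::-1],None,fx=3.8,fy=3.8,interpolation=2))
E
```

```text
t 22.43 pos [ 666.44 -105.27  145.01] xaz 5.41 F [-0.1   1.59 -5.92] w 44.0
tool cm [ 0.18 -0.21  3.8 ]
```

View pics/s18.png

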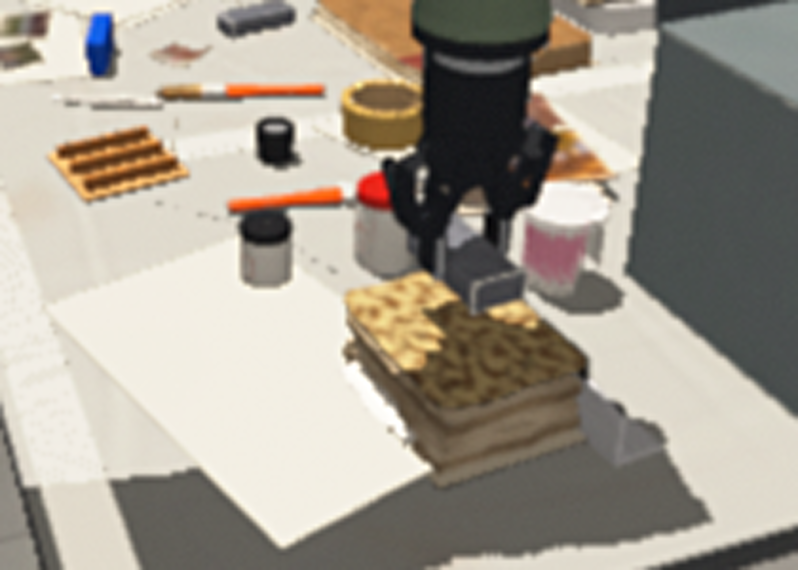

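{"name": "arm_command", "arguments": {"increments": [{"claw": 3.5,"x": 0.2,"y": -0.2,"z": 1,"spin": 0},{"claw": 3.5,"x": 0,"y": 0,"z": 1.2,"spin": 0},{"claw": 3.5,"x": 0,"y": 0,"z": 1,"spin": 0},{"claw": 3.5,"x": 0,"y": 0,"z": 0.5,"spin": 0},{"claw": 3.5,"x": 0,"y": 0,"z": 0.3,"spin": 0},{"claw": 3.5,"x": 0,"y": 0,"z": 0.1,"spin": 0},{"claw": 3.5,"x": 0,"y": 0,"z": 0,"spin": 0}]}}

```text
time_s: 23.07
eef_pos: [668.6, -101.8, 104.2]
tool_rot: [0.999, 0.047, -0.0, 0.0]
force: [-0.0, -0.4, -5.8]
gripper_width: 43.8
```

{"name": "arm_command", "arguments": {"increments": [{"claw": 3.5,"x": 0,"y": 0,"z": 0.2,"spin": 0},{"claw": 3.5,"x": 0,"y": 0,"z": 0.1,"spin": 0},{"claw": 3.5,"x": 0,"y": 0,"z": 0.1,"spin": 0},{"claw": 3.5,"x": 0,"y": 0,"z": 0,"spin": 0}]}}

```text
time_s: 23.4
eef_pos: [668.6, -101.8, 100.3]
tool_rot: [0.999, 0.047, -0.0, 0.0]
force: [-0.0, -0.1, -5.9]
gripper_width: 43.9
```

{"name": "arm_command", "arguments": {"increments": [{"claw": 3.5,"x": 0,"y": 0,"z": 0.1,"spin": 0},{"claw": 3.5,"x": 0,"y": 0,"z": 0.1,"spin": 0},{"claw": 3.5,"x": 0,"y": 0,"z": 0,"spin": 0}]}}

```text
time_s: 23.65
eef_pos: [668.7, -101.8, 98.5]
tool_rot: [0.999, 0.047, 0.0, 0.0]
force: [-1.3, 0.5, -2.2]
gripper_width: 43.7
```

{"name": "arm_command", "arguments": {"increments": [{"claw": 3.5,"x": 0,"y": 0,"z": 0.05,"spin": 0},{"claw": 3.5,"x": 0,"y": 0,"z": 0,"spin": 0}]}}

```text
time_s: 23.82
eef_pos: [668.7, -101.9, 98.5]
tool_rot: [0.999, 0.047, 0.0, 0.0]
force: [-4.8, 0.9, 6.0]
gripper_width: 43.7
```

{"name": "arm_command", "arguments": {"increments": [{"claw": 5,"x": 0,"y": 0,"z": 0,"spin": 0},{"claw": 7,"x": 0,"y": 0,"z": 0,"spin": 0},{"claw": 7,"x": 0,"y": 0,"z": 0,"spin": 0},{"claw": 7,"x": 0,"y": 0,"z": 0,"spin": 0},{"claw": 7,"x": 0,"y": 0,"z": -1,"spin": 0},{"claw": 7,"x": 0,"y": 0,"z": -3,"spin": 0},{"claw": 7,"x": 0,"y": 0,"z": -4,"spin": 0},{"claw": 7,"x": 0,"y": 0,"z": -4,"spin": 0},{"claw": 7,"x": -4,"y": 0,"z": -1,"spin": 0},{"claw": 7,"x": -4,"y": 0,"z": 0,"spin": 0},{"claw": 7,"x": -4,"y": -2,"z": 0,"spin": 0},{"claw": 7,"x": -3,"y": -3,"z": 0,"spin": 0},{"claw": 7,"x": -2,"y": -4,"z": 0,"spin": 0},{"claw": 7,"x": 0,"y": -4,"z": 0,"spin": 0},{"claw": 7,"x": 0,"y": -4,"z": 0,"spin": 0},{"claw": 7,"x": 0,"y": 0,"z": 0,"spin": 0}]}}

```text
time_s: 25.15
eef_pos: [498.2, 54.9, 227.5]
tool_rot: [0.999, 0.051, 0.0, -0.002]
force: [-0.4, 2.8, -0.2]
gripper_width: 70.2
```

```bash
python3 - <<'E'
from h import *
st()
im=r.read_camera('top');cv2.imwrite('pics/a20.png',cv2.resize(im[120:290,250:430,::-1],None,fx=4,fy=4,interpolation=2)); alb2(im)
im=r.read_camera('side');cv2.imwrite('pics/s20.png',cv2.resize(im[150:300,190:400,::-1],None,fx=3.8,fy=3.8,interpolation=2))
E
```

```text
t 25.15 pos [498.19  54.9  227.47] xaz 5.89 F [-0.44  2.77 -0.21] w 70.2
area ctr [ 667.38 -101.93] [-65.91 -10.88] yaw-stop far -0.18 near -2.36 far x [  1.56 -17.78] near x [-133.13   -5.04]
```

View pics/a20.png

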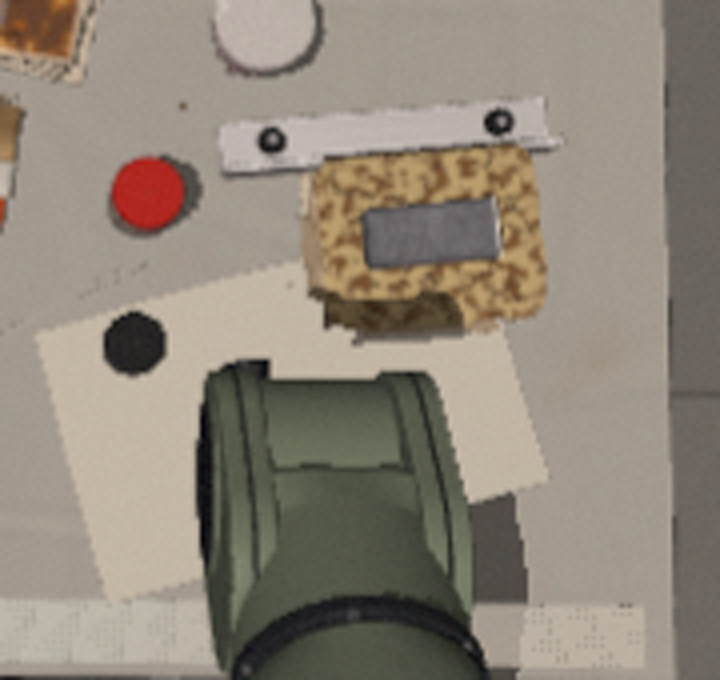

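View pics/s20.png

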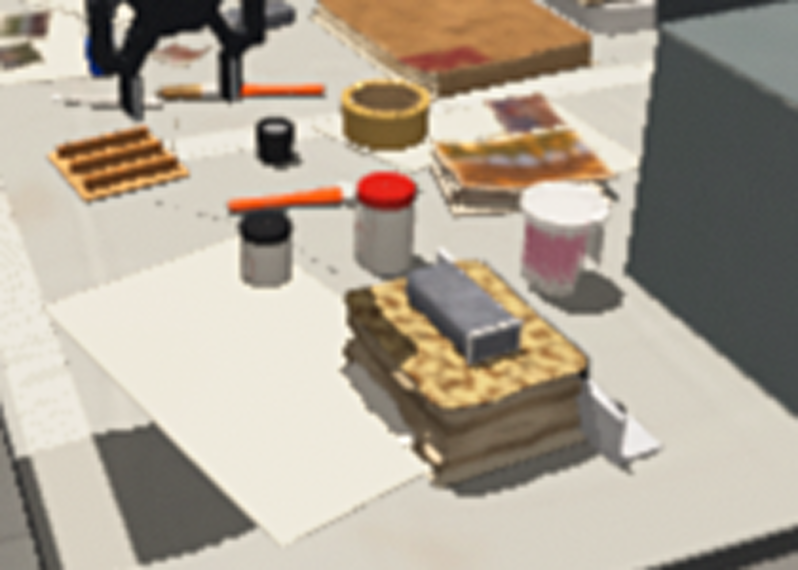

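{"name": "arm_command", "arguments": {"increments": [{"claw": 7,"x": 0,"y": 0,"z": 0,"spin": 0},{"claw": 7,"x": 0,"y": 0,"z": 0,"spin": 0},{"claw": 7,"x": 0,"y": 0,"z": 0,"spin": 0},{"claw": 7,"x": 0,"y": 0,"z": 0,"spin": 0}]}}

```text
time_s: 25.58
eef_pos: [499.1, 46.2, 226.8]
tool_rot: [0.999, 0.046, 0.0, 0.0]
force: [-0.3, 0.6, 0.4]
gripper_width: 70.2
```

```bash
python3 - <<'E'
from h import *
st(); print(r.job_done())
E
```

```text
t 25.58 pos [499.13  46.16 226.84] xaz 5.29 F [-0.26  0.64  0.43] w 70.2
the job is handed in; nothing more can be done
None
```

The job is handed in at about 25.6 s of the 72 s allowed. The album is against the stop with the weight lying on its cover, though no verdict came back.

- **Album:** I walked it forward with left, right, left and right pushes. By the top camera it swung about -8.7°, +7.1° and -7.7° past square, and the side view gave about -9° for the last. A final push at each near corner met the stop at the same tool depth, within 0.5 mm, with 19 N on the right and 28 N on the left. Its middle is about 11 mm to the right of the stop's middle.
- **Weight:** I lifted it out of the rack on edge and set it on the bare table. I then tipped it onto its broad side, re-gripped it across its 44 mm width, and laid it on the cover along the stop. In the last picture its centre is within about 10 mm of the cover's middle. The jars, brush and loupe look unmoved.
- **Disagreements between checks:**
  - The near-edge fit of the album read about 2° off square, while the far edge read 0.2° off. I trusted the far edge and the two stop contacts.
  - At contact, the measured stop position came out about 3 mm off from what the tool depth implied, which roughly fits the 2 mm calibration.
  - The side-camera position of the weight lying on the table was about 20 mm off, because the weight lay in shadow. I used the top view, which agreed with the tool position.

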